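# Let down the cup hoist, serve the cups and put the tray back on its tier set

### The arm

A 7-joint arm with a two-finger parallel gripper is mounted at the origin on the work surface. World frame = base frame: x ahead of the robot, y to its left, z up, the work surface at z = 0. Lengths are in m, angles in degrees, forces in N, time in s.
With the tool pointing down it reaches from about 0.425 to 0.875 m from the base axis. Payload 4.7 kg.
Tool frame: the origin (TCP) lies at the centre of the arm's flange, where the gripper is bolted on; the fingertips stand 173 mm ahead of it and the grasp point (between the pads) lies 155 mm ahead of it (ctrl.tcp_to_grasp is the distance from the TCP to the grasp point, in m); z points along the fingers, y is the line along which they close (so a half turn about z gives the same grasp; the last joint's range is limited). The gripper opens to 85 mm and grips with 20 to 120 N. Pads are 22 mm wide; open, the fingers measure 114 mm over their backs; the gripper's body (76 mm by 85 mm) begins 54 mm behind the grasp point. The pads swing forward as they close: fully open they stand 13 mm farther back than shut.
Start: joints at [76.954, 18.392, -4.016, 83.108, 1.295, 78.541, -3.26], TCP at [0.156, -0.631, 0.405] pointing down, gripper open.
Joint ranges: [-163.93, 163.93], [-17.29, 119.83], [-79.2, 71.16], [3.27, 140.29], [-89.18, 269.18], [5.43, 117.66], [-154.24, 154.24]. Speed limits (degrees/s): [147.25, 147.25, 180, 180, 180, 180, 180].

### API

Orientations are given as [roll, pitch, yaw] about the fixed x, y, z axes, in that order (R = Rz(yaw) Ry(pitch) Rx(roll)).
In Python, from workcell import ctrl gives the robot as it stands.
- The arm moves only by the tool apply_moves, never from a script. Its argument "plan" is a list of rows, each an object with "jaw": the opening, from 0 (shut) to 1 (fully open); "slide": the shift along the tool's x, y, z in mm, a list of three; "rotation": the turn, a rotation vector about the tool's x, y, z in rad, a list of three. A call has 1 to 20 rows; each row shifts and turns the commanded pose from where the row before left it, along the tool's axes as they then stand; what a row does not reach is not made up. A row lasts 1/12 s, in which the tool goes at most 41.7 mm and 7.16 degrees, less where a joint would pass 70% of its speed; a pose out of reach is approached as far as the arm can. A call is refused whole if a number of a shift passes 41.7 or a number of a turn 0.125, either way. A call with a gripper value outside its range is refused whole. The fingers move at their own pace and stop on an object; "squeeze" is the grip in N (left out, the last holds). Time passes only in rows, so rows that do not move let the fingers close. It gives the time, the measured TCP pose, the force, the opening and the grip force at its end, in the units of the state.
- ctrl.state(): the state, without advancing time (a new reading comes with each control period).
- ctrl.grab_frame(name): name is "side" or "top"; returns a dict with "pixels" (480x640x3 uint8, blue, green, red), "mtx" (3x3 intrinsics, pixels), "cam_to_world" (4x4, takes a point from camera to world coordinates). Camera axes: x right, y down, z forward; pixel columns grow to the right and rows downward; lengths in m; the calibration is good to about 2 mm. A picture is of the moment at which its call begins. There is no depth.
- ctrl.close_job(): hands the job in; it is judged then, once.
The state is a dict: "clock": time; "joints": joint angles; "joint_vel": joint speeds; "tau": joint torques, N m; "tool_pos": TCP position; "orientation": TCP orientation; "force": force on the tool from outside, world axes, zero at the start; "wrist_torque": the same for the moment, N m; "grip_width": finger opening in m; "grip_force": force on a finger pad.
Only numpy, scipy, OpenCV 4.12 (cv2) and the standard library are available. Lean on these libraries where they do the work, as an engineer would, in place of code of your own. Each camera call takes 0.05 s, during which the arm holds its last target. There are 200 camera calls.

### The job

Bring the cups down: lift the pawl of the ratchet hoist by its wooden bar and keep it lifted while the crank turns back slowly by itself under the load, never forcing the carriage, until the tray is all the way down, then let the pawl drop back. Stand every cup from that tray upright on the square wooden board. Then slide the empty tray sideways until the wide end of its keyhole is round the stud, lift it off and put it back on top of the two nested tin trays, leaving everything else where it is.

Things in the scene. Friction and masses are not known exactly. Their poses are not given: they have to be found in the camera images.
- hoist: fixed table-top rack hoist: wooden mast 40 mm wide, 262 mm tall. Origin on the table under the mast; the carriage and tray stick out to its -x (robot side), z up. On its -y side a grey gearbox, at y = -110 mm a steel ratchet wheel (radius 42, axle along y, 160 mm high), and at y = -144 to -195 mm a crank (radius 55 mm) with wooden handle, sweeping up to 225 mm high as the hoist runs
- carriage (a joint): how far the carriage has come down, m: 0 = raised as at the start, 0.15 = fully down on its stop. Geared to the crank; it comes down by its load while the pawl is lifted, braked by a damper to about 12 to 16 mm/s (9 to 13 s for the whole way), and stays put once the pawl is let down
- crank (a joint): crank angle, rad, 0 at the start, grows as the carriage comes down (0.02 m of carriage per rad; about 7.5 rad in all)
- pawl (a joint): pawl angle, rad: 0 = resting down between the ratchet teeth, positive = lifted, up to 0.6; clear of the teeth above about 0.17. Falls back by its own spring and weight when released; lifting takes about 2 to 4 N at the bar
- pawl_bar (a point): middle of the pawl's lifting bar: a round wooden bar, 14 mm diameter, 40 mm long along the hoist's y, on a thin stem, 243 mm above the table at rest, 20 mm free under it; pinch it from above, fingers closing along the hoist's x. The pawl hinge is parallel to y, 45 mm from the bar in the hoist's +x and 36 mm lower: lifting swings the bar up and towards +x
- platform (a point): centre of the carriage's round platform top (184 mm across), on which the tray stands; 180 mm above the table when raised, 30 mm when down
- stud (a point): top centre of the steel headed stud that stands up from the carriage between tray and mast: head 17 mm across and 5 mm thick, shank 7 mm, top 28 mm above the platform
- tray: round tin tray, 210 mm across, 350 g: foot 176 mm across, floor 18 mm and rim 30 mm above its underside. Origin at centre of underside, axes as the hoist's at the start. A tab on its +x side, 14 to 19 mm up, has a keyhole: 9 mm slot along y, wide end (26 mm square) on the -y side. The stud's head, 4 mm over the tab, holds it down till the tray is slid 28 mm in its +y
- tray_grip (a point): middle of the tray's handle: a wooden bar 60 mm long along the tray's x, 12 mm thick in y, 16 mm high, 75 mm above the tray's underside on a 10 mm post over the tray's centre
- tray_wide (a point): centre of the wide end of the tray's keyhole, 117 mm in x and -28 mm in y from the tray's centre, 16.5 mm above its underside; to lift off it must be over the stud within 4 mm
- board: fixed square wooden serving board, 170 by 170 mm, 4 mm thick; origin at the centre of its underside, sides along its x and y
- stack_top (a point): two round tin trays of the same size as the hoist's tray stand nested on the table (fixed); this point is the centre of the floor of the upper one, 36 mm above the table, inside a rim 12 mm higher and 204 mm across inside; the third tray's foot stands here
- cup1: handleless white porcelain cup, 54 mm across its rim, 43 mm across its foot, 55 mm tall, wall 4 mm, about 90 g; origin at the centre of its underside, z up. Starts upright on the hoist's tray, some 50 mm either side of the tray's centre in x and in y (cups 100 mm apart); may be absent (None from the start)
- cup2: handleless white porcelain cup, 54 mm across its rim, 43 mm across its foot, 55 mm tall, wall 4 mm, about 90 g; origin at the centre of its underside, z up. Starts upright on the hoist's tray, some 50 mm either side of the tray's centre in x and in y (cups 100 mm apart); may be absent (None from the start)
- cup3: handleless white porcelain cup, 54 mm across its rim, 43 mm across its foot, 55 mm tall, wall 4 mm, about 90 g; origin at the centre of its underside, z up. Starts upright on the hoist's tray, some 50 mm either side of the tray's centre in x and in y (cups 100 mm apart); may be absent (None from the start)
- cup4: handleless white porcelain cup, 54 mm across its rim, 43 mm across its foot, 55 mm tall, wall 4 mm, about 90 g; origin at the centre of its underside, z up. Starts upright on the hoist's tray, some 50 mm either side of the tray's centre in x and in y (cups 100 mm apart); may be absent (None from the start)
- spare1: one of two more cups of the same kind standing on the table beyond the board: leave alone
- spare2: the other spare cup: leave alone
- burner: clay incense burner, 92 mm across, 60 mm tall without its lid: leave alone
- burner_lid: lift-off clay lid on the burner, 40 mm tall: leave alone
- spoon: steel slotted spoon lying on the table, 172 mm long: leave alone
- sugar_jar: glass jar with wooden lid, 70 mm across, 90 mm tall: leave alone
- milk_jug: steel jug, 72 mm across, 75 mm tall: leave alone
- coffee_tin: dark tin, 80 mm across, 110 mm tall: leave alone
Not all that is in view belongs to the job. Leave any black or purple look-alike of the cup3 alone.

How it is judged:
By the outcome, as a careful person would: the job done as asked, in the order asked, and still so for the second after the job is handed in, with the robot touching nothing.
Of cup1, cup2, cup3, cup4 only 2 to 4 are there at a start; the rules pass over those that are not, and their reading is None.
At some moment in a run one of cup1, cup2, cup3, cup4 may be knocked a few centimetres aside while the robot is not near it.
It also fails if it takes over 210 s, if anything falls off the work surface, if the arm or the gripper's body presses on something with over 40 N, if the wrist force passes 120 N, or if a joint passes its speed limit or range.

## Working session

There is one attempt and no reset: what is moved stays moved. The work goes in short steps, Python scripts to look and compute and a tool call to move; the robot and the scene stay as the last step left them, time stands still between calls to the robot, and variables do not carry over. Pictures are saved under pics/ and viewed, at most 14 in all, crops included, and the job is handed in when it is done.

Besides the shell and the picture viewer there is one more tool, called after ">>>" as name(argument=value, ...), one argument or row to a line, values as JSON. apply_moves: Moves the arm, as the interface text tells. Its arguments: {"type":"object","properties":{"plan":{"type":"array","items":{"type":"object","properties":{"jaw":{"type":"number"},"slide":{"type":"array","items":{"type":"number"}},"rotation":{"type":"array","items":{"type":"number"}}}}},"squeeze":{"type":"number"}},"required":["plan"]}

```bash
mkdir -p pics; ls
cat > h.py <<'E'
import numpy as np, cv2
from workcell import ctrl
from scipy.spatial.transform import Rotation as R
def grab(n,f=None):
    d=ctrl.grab_frame(n)
    if f: cv2.imwrite('pics/'+f,d['pixels'])
    return d
def ray(d,u,v):
    K=np.array(d['mtx']);T=np.array(d['cam_to_world'])
    r=T[:3,:3]@np.linalg.solve(K,[u,v,1.]);return T[:3,3],r
def atz(d,u,v,z):
    o,r=ray(d,u,v);return o+r*(z-o[2])/r[2]
def proj(d,p):
    T=np.linalg.inv(np.array(d['cam_to_world']));c=T[:3,:3]@np.array(p)+T[:3,3];q=np.array(d['mtx'])@c;return q[:2]/q[2]
def tri(d1,p1,d2,p2):
    o1,r1=ray(d1,*p1);o2,r2=ray(d2,*p2)
    s=np.linalg.lstsq(np.c_[r1,-r2],o2-o1,rcond=None)[0]
    a=o1+r1*s[0];b=o2+r2*s[1];return (a+b)/2,np.linalg.norm(a-b)
E
python3 - <<'E'
from h import *
import pickle
a=grab('top','t0.png');b=grab('side','s0.png')
pickle.dump((a,b),open('f0.pkl','wb'))
for d in(a,b):print(np.round(d['mtx'],1),np.round(d['cam_to_world'],3))
print(ctrl.state())
E
```

```text
pics
[[567.4   0.  317.8]
 [  0.  567.4 249.8]
 [  0.    0.    1. ]] [[ 5.000e-03 -9.900e-01  1.420e-01  3.270e-01]
 [-1.000e+00 -5.000e-03  1.000e-03 -1.500e-02]
 [-0.000e+00 -1.420e-01 -9.900e-01  1.527e+00]
 [ 0.000e+00  0.000e+00  0.000e+00  1.000e+00]]
[[531.    0.  308.6]
 [  0.  531.  243.4]
 [  0.    0.    1. ]] [[ 0.892 -0.311  0.327  0.098]
 [-0.451 -0.582  0.677 -0.945]
 [-0.02  -0.751 -0.66   1.09 ]
 [ 0.     0.     0.     1.   ]]
{'clock': 0.1, 'joints': array([76.95510933, 18.43448217, -4.01715205, 83.16837022,  1.29453256,
       78.5394233 , -3.26167764]), 'joint_vel': array([ 0.07472506, -0.15099169, -0.10074007, -0.13041663,  0.03049384,
       -0.00046849, -0.02254806]), 'tau': array([-1.73219260e-04, -4.94879723e+01, -3.83942518e-01, -3.15210521e+01,
        1.31966762e-02,  7.44524034e-03, -3.14733813e-05]), 'tool_pos': array([ 0.15557045, -0.63092112,  0.40373256]), 'orientation': array([-1.79902936e+02,  4.44183022e-03,  1.38542661e+01]), 'force': array([-0.59425892,  0.37707794,  0.09515757]), 'wrist_torque': array([-8.55993386e-05,  4.21221474e-02, -2.52974958e-02]), 'grip_force': 0.0, 'grip_width': 0.08526138148095379}
```

View pics/t0.png

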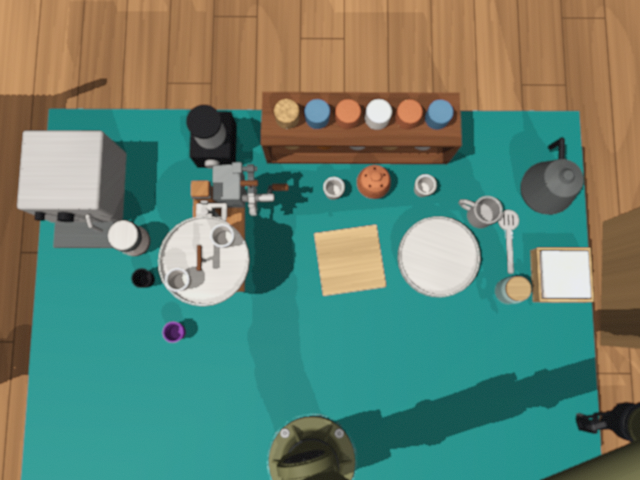

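View pics/s0.png

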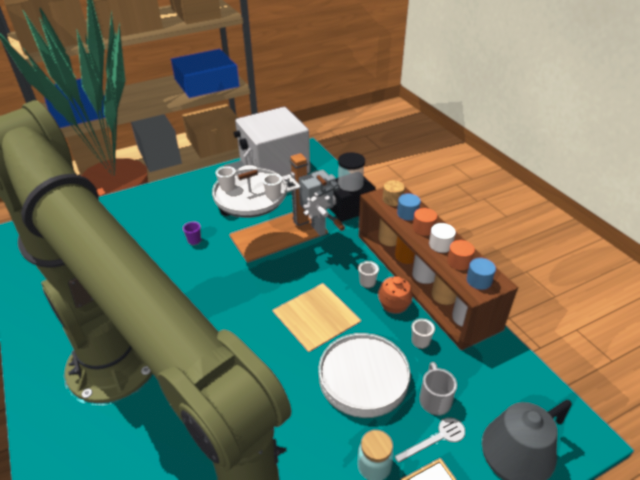

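Top view: the tray is at about (204,261) with two cups at (222,236) and (178,280). The board is at (350,260), the stack at (439,256), and the hoist mast at about (200,192). I'll enlarge the hoist next.

Run:
```python
import cv2
a=cv2.imread('pics/t0.png')[150:310,140:310];b=cv2.imread('pics/s0.png')[140:270,195:365]
a=cv2.resize(a,None,fx=4.7,fy=3.75*4.7/4.7,interpolation=cv2.INTER_CUBIC)
cv2.imwrite('pics/t0c.png',cv2.resize(cv2.imread('pics/t0.png')[160:310,140:340],(800,600),interpolation=cv2.INTER_CUBIC))
cv2.imwrite('pics/s0c.png',cv2.resize(cv2.imread('pics/s0.png')[145:265,200:360],(800,600),interpolation=cv2.INTER_CUBIC))
```

```text
(no output)
```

View pics/t0c.png

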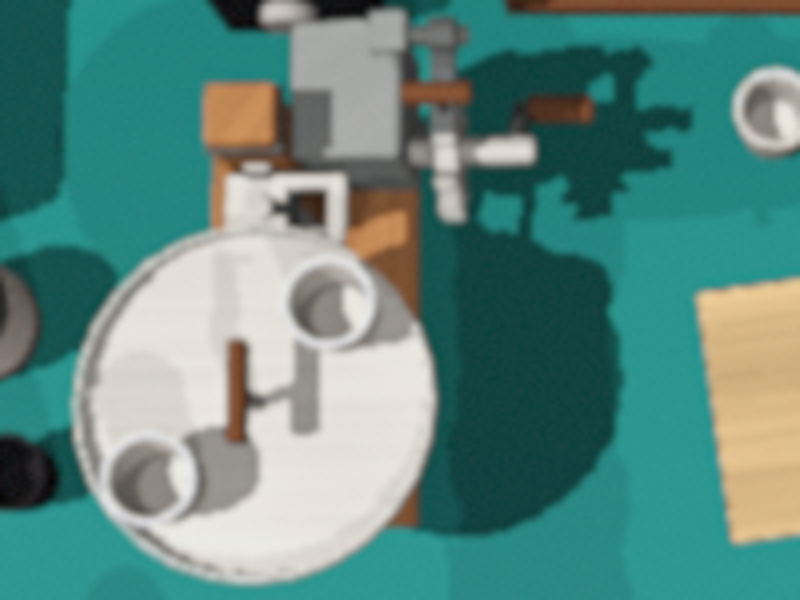

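View pics/s0c.png

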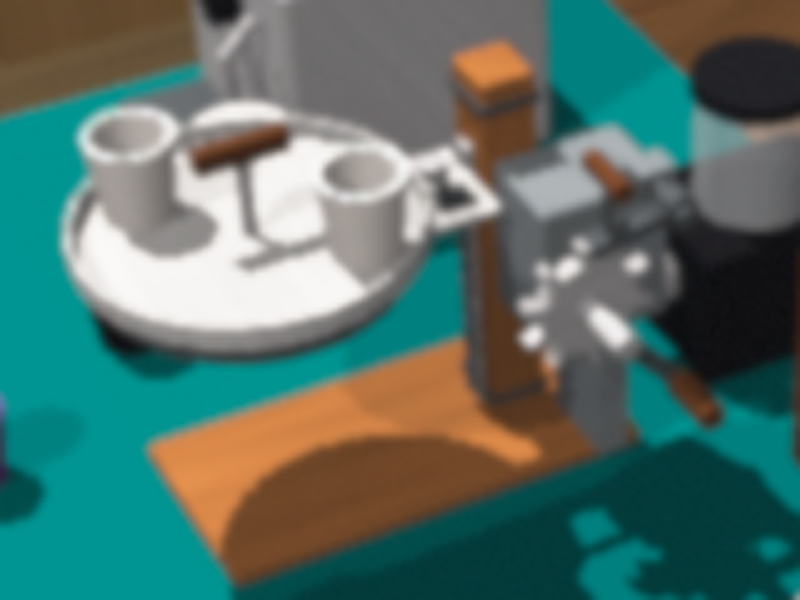

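Run:
```python
from h import *
import pickle
a,b=pickle.load(open('f0.pkl','rb'))
for n,p,q in [('pawl',(249,183.25),(321.2,179.8)),('grip',(199.25,257.5),(248,174.4)),('mast',(199.5,188.75),(298.8,158)),('cupA',(222.75,235.75),(273,179.6)),('cupB',(178,279.5),(226,171))]:
    print(n,np.round(tri(a,p,b,q),4))
print('pawl',atz(a,249,183.25,.243),'grip',atz(a,199.25,257.5,.255),'mast',atz(a,199.5,188.75,.262))
for e in((402/4,93/4),(471/4,93/4)):print('pawlends',atz(a,140+e[0],160+e[1],.243))
print('gripends',atz(a,140+237/4,160+340/4,.255),atz(a,140+237/4,160+440/4,.255))
print('cups',atz(a,222.75,235.75,.253),atz(a,178,279.5,.253),'wide',atz(a,217,211.75,.1965))
for c in[(313.75,233),(323.25,296),(376,226),(385,289)]:print('board',atz(a,*c,.004))
print('stack',atz(a,439.5,257,.048), 'burner',atz(a,373,181,.08),'spares',atz(a,334,187,.055),atz(a,425,185,.055))
```

```text
Traceback (most recent call last):
ValueError: setting an array element with a sequence. The requested array has an inhomogeneous shape after 1 dimensions. The detected shape was (2,) + inhomogeneous part.
```

```bash
sed -i 's/return (a+b)\/2,np.linalg.norm(a-b)/return np.r_[(a+b)\/2,np.linalg.norm(a-b)]/' h.py
python3 - <<'E'
from h import *
import pickle
np.set_printoptions(precision=4,suppress=True)
a,b=pickle.load(open('f0.pkl','rb'))
for n,p,q in [('pawl',(249,183.25),(321.2,179.8)),('grip',(199.25,257.5),(248,174.4)),('mast',(199.5,188.75),(298.8,158)),('cupA',(222.75,235.75),(273,179.6)),('cupB',(178,279.5),(226,171))]:
    print(n,tri(a,p,b,q))
print('pawl',atz(a,249,183.25,.243),'grip',atz(a,199.25,257.5,.255),'mast',atz(a,199.5,188.75,.262))
for e in((402/4,93/4),(471/4,93/4)):print('pawlends',atz(a,140+e[0],160+e[1],.243))
print('gripends',atz(a,140+237/4,160+340/4,.255),atz(a,140+237/4,160+440/4,.255))
print('cups',atz(a,222.75,235.75,.253),atz(a,178,279.5,.253),'wide',atz(a,217,211.75,.1965))
for c in[(313.75,233),(323.25,296),(376,226),(385,289)]:print('board',atz(a,*c,.004))
print('stack',atz(a,439.5,257,.048), 'burner',atz(a,373,181,.08),'spares',atz(a,334,187,.055),atz(a,425,185,.055))
E
```

```text
pawl [0.6671 0.1457 0.2446 0.0039]
grip [0.4914 0.2528 0.256  0.0042]
mast [0.651  0.2568 0.2588 0.0063]
cupA [0.5435 0.2014 0.2519 0.007 ]
cupB [0.442  0.2985 0.2563 0.0056]
pawl [0.6657 0.1464 0.243 ] grip [0.4895 0.2535 0.255 ] mast [0.6471 0.257  0.262 ]
pawlends [0.6656 0.1662 0.243 ]
pawlends [0.6658 0.1261 0.243 ]
gripends [0.5181 0.2545 0.255 ] [0.4611 0.2525 0.255 ]
cups [0.5399 0.2022 0.253 ] [0.4396 0.3001 0.253 ] wide [0.6075 0.2273 0.1965]
board [ 0.5905 -0.0029  0.004 ]
board [ 0.4194 -0.0294  0.004 ]
board [ 0.6108 -0.1726  0.004 ]
board [ 0.439  -0.1951  0.004 ]
stack [ 0.5206 -0.3342  0.048 ] burner [ 0.7165 -0.158   0.08  ] spares [ 0.7062 -0.0565  0.055 ] [ 0.713  -0.2989  0.055 ]
```

>>> apply_moves(
  plan=[
    {"jaw": 0.6, "slide": [0, 0, -9], "rotation": [0, 0, -0.1208]},
    {"jaw": 0.6, "slide": [0, 0, -9], "rotation": [0, 0, -0.1208]},
    {"jaw": 0.6, "slide": [0, 0, -9], "rotation": [0, 0, -0.1208]},
    {"jaw": 0.6, "slide": [0, 0, -9], "rotation": [0, 0, -0.1208]},
    {"jaw": 0.6, "slide": [0, 0, -9], "rotation": [0, 0, -0.1208]},
    {"jaw": 0.6, "slide": [0, 0, -9], "rotation": [0, 0, -0.1208]},
    {"jaw": 0.6, "slide": [0, 0, -9], "rotation": [0, 0, -0.1208]},
    {"jaw": 0.6, "slide": [0, 0, -9], "rotation": [0, 0, -0.1208]},
    {"jaw": 0.6, "slide": [0, 0, -9], "rotation": [0, 0, -0.1208]},
    {"jaw": 0.6, "slide": [0, 0, -9], "rotation": [0, 0, -0.1208]},
    {"jaw": 0.6, "slide": [0, 0, -9], "rotation": [0, 0, -0.1208]},
    {"jaw": 0.6, "slide": [0, 0, 0]},
  ],
  squeeze=30,
)

```text
$.plan[11]: bad value
```

>>> apply_moves(
  plan=[
    {"jaw": 0.6, "slide": [31, 20.4, 0]},
    {"jaw": 0.6, "slide": [31, 20.4, 0]},
    {"jaw": 0.6, "slide": [31, 20.4, 0]},
    {"jaw": 0.6, "slide": [31, 20.4, 0]},
    {"jaw": 0.6, "slide": [31, 20.4, 0]},
    {"jaw": 0.6, "slide": [31, 20.4, 0]},
    {"jaw": 0.6, "slide": [31, 20.4, 0]},
    {"jaw": 0.6, "slide": [31, 20.4, 0]},
    {"jaw": 0.6, "slide": [31, 20.4, 0]},
    {"jaw": 0.6, "slide": [31, 20.4, 0]},
    {"jaw": 0.6, "slide": [31, 20.4, 0]},
    {"jaw": 0.6, "slide": [31, 20.4, 0]},
    {"jaw": 0.6, "slide": [0, 0, 0]},
  ],
)

```text
$.plan[0]: bad value
```

>>> apply_moves(
  plan=[
    {"jaw": 0.6, "slide": [0, 0, -9], "rotation": [0, 0, -0.1208]},
    {"jaw": 0.6, "slide": [0, 0, -9], "rotation": [0, 0, -0.1208]},
    {"jaw": 0.6, "slide": [0, 0, -9], "rotation": [0, 0, -0.1208]},
    {"jaw": 0.6, "slide": [0, 0, -9], "rotation": [0, 0, -0.1208]},
    {"jaw": 0.6, "slide": [0, 0, -9], "rotation": [0, 0, -0.1208]},
    {"jaw": 0.6, "slide": [0, 0, -9], "rotation": [0, 0, -0.1208]},
    {"jaw": 0.6, "slide": [0, 0, -9], "rotation": [0, 0, -0.1208]},
    {"jaw": 0.6, "slide": [0, 0, -9], "rotation": [0, 0, -0.1208]},
    {"jaw": 0.6, "slide": [0, 0, -9], "rotation": [0, 0, -0.1208]},
    {"jaw": 0.6, "slide": [0, 0, -9], "rotation": [0, 0, -0.1208]},
    {"jaw": 0.6, "slide": [0, 0, -9], "rotation": [0, 0, -0.1208]},
    {"jaw": 0.6, "slide": [0, 0, 0], "rotation": [0, 0, 0]},
  ],
  squeeze=30,
)

```text
clock: 1.1
tool_pos: [0.1556, -0.6312, 0.5053]
orientation: [180.0, 0.1, 90.2]
force: [0.3, -0.3, 1.2]
grip_width: 0.0513
grip_force: 0.0
```

>>> apply_moves(
  plan=[
    {"jaw": 0.6, "slide": [16, 10.5, 0], "rotation": [0, 0, 0]},
    {"jaw": 0.6, "slide": [33, 22, 0], "rotation": [0, 0, 0]},
    {"jaw": 0.6, "slide": [33, 22, 0], "rotation": [0, 0, 0]},
    {"jaw": 0.6, "slide": [33, 22, 0], "rotation": [0, 0, 0]},
    {"jaw": 0.6, "slide": [33, 22, 0], "rotation": [0, 0, 0]},
    {"jaw": 0.6, "slide": [33, 22, 0], "rotation": [0, 0, 0]},
    {"jaw": 0.6, "slide": [33, 22, 0], "rotation": [0, 0, 0]},
    {"jaw": 0.6, "slide": [33, 22, 0], "rotation": [0, 0, 0]},
    {"jaw": 0.6, "slide": [33, 22, 0], "rotation": [0, 0, 0]},
    {"jaw": 0.6, "slide": [33, 22, 0], "rotation": [0, 0, 0]},
    {"jaw": 0.6, "slide": [33, 22, 0], "rotation": [0, 0, 0]},
    {"jaw": 0.6, "slide": [33, 22, 0], "rotation": [0, 0, 0]},
    {"jaw": 0.6, "slide": [33, 22, 0], "rotation": [0, 0, 0]},
    {"jaw": 0.6, "slide": [33, 22, 0], "rotation": [0, 0, 0]},
    {"jaw": 0.6, "slide": [33, 22, 0], "rotation": [0, 0, 0]},
    {"jaw": 0.6, "slide": [33, 22, 0], "rotation": [0, 0, 0]},
    {"jaw": 0.6, "slide": [33, 22, 0], "rotation": [0, 0, 0]},
    {"jaw": 0.6, "slide": [33, 22, 0], "rotation": [0, 0, 0]},
    {"jaw": 0.6, "slide": [33, 22, 0], "rotation": [0, 0, 0]},
    {"jaw": 0.6, "slide": [33, 22, 0], "rotation": [0, 0, 0]},
  ],
)

```text
clock: 2.77
tool_pos: [0.5849, 0.0132, 0.503]
orientation: [-180.0, 0.0, 89.7]
force: [1.1, -0.0, -0.1]
grip_width: 0.0512
grip_force: 0.0
```

>>> apply_moves(
  plan=[
    {"jaw": 0.6, "slide": [33, 22, 0], "rotation": [0, 0, 0]},
    {"jaw": 0.6, "slide": [33, 22, 0], "rotation": [0, 0, 0]},
    {"jaw": 0.6, "slide": [33, 20, 0], "rotation": [0, 0, 0]},
    {"jaw": 0.6, "slide": [20, 8, 0], "rotation": [0, 0, 0]},
    {"jaw": 0.6, "slide": [0, 0, 0], "rotation": [0, 0, 0]},
    {"jaw": 0.6, "slide": [0, 0, 0], "rotation": [0, 0, 0]},
  ],
)

```text
clock: 3.27
tool_pos: [0.6562, 0.1327, 0.5021]
orientation: [-179.9, -0.0, 90.1]
force: [-0.1, -0.3, -0.0]
grip_width: 0.0511
grip_force: 0.0
```

>>> apply_moves(
  plan=[
    {"jaw": 0.6, "slide": [13, 10, 0], "rotation": [0, 0, 0]},
    {"jaw": 0.6, "slide": [0, 0, 20], "rotation": [0, 0, 0]},
    {"jaw": 0.6, "slide": [0, 0, 20], "rotation": [0, 0, 0]},
    {"jaw": 0.6, "slide": [0, 0, 20], "rotation": [0, 0, 0]},
    {"jaw": 0.6, "slide": [0, 0, 15], "rotation": [0, 0, 0]},
    {"jaw": 0.6, "slide": [0, 0, 0], "rotation": [0, 0, 0]},
  ],
)

```text
clock: 3.77
tool_pos: [0.6658, 0.1406, 0.4247]
orientation: [-179.7, 0.2, 89.7]
force: [-0.0, -0.3, -1.7]
grip_width: 0.0514
grip_force: 0.0
```

Run:
```python
from h import *
import pickle
np.set_printoptions(precision=4,suppress=True)
a,b=pickle.load(open('f0.pkl','rb'))
print('black',atz(a,143,278,.055),'purple',atz(a,174,332,.05))
s=ctrl.state();print(s['tool_pos'],s['joints'])
d=grab('side');cv2.imwrite('pics/s1.png',cv2.resize(d['pixels'][100:250,230:430],(800,600),interpolation=cv2.INTER_CUBIC))
```

```text
black [0.4606 0.4403 0.055 ] purple [0.3219 0.3552 0.05  ]
[0.6658 0.1406 0.4247] [ 19.7484  29.622  -50.243   74.9615  22.4375  85.813  -28.6829]
```

View pics/s1.png

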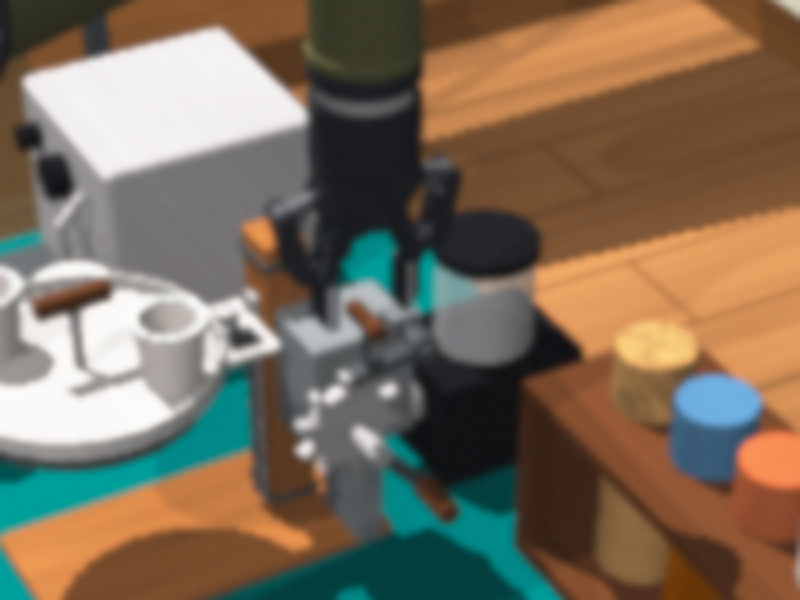

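The fingers (crop x about 328 and 403) straddle the bar (366,318).

>>> apply_moves(
  plan=[
    {"jaw": 0.6, "slide": [4, 0.5, 6], "rotation": [0, 0, 0]},
    {"jaw": 0.6, "slide": [0, 0, 6], "rotation": [0, 0, 0]},
    {"jaw": 0.6, "slide": [0, 0, 6], "rotation": [0, 0, 0]},
    {"jaw": 0.6, "slide": [0, 0, 5], "rotation": [0, 0, 0]},
    {"jaw": 0.05, "slide": [0, 0, 0], "rotation": [0, 0, 0]},
    {"jaw": 0.05, "slide": [0, 0, 0], "rotation": [0, 0, 0]},
    {"jaw": 0.05, "slide": [0, 0, 0], "rotation": [0, 0, 0]},
    {"jaw": 0.05, "slide": [0, 0, 0], "rotation": [0, 0, 0]},
    {"jaw": 0.05, "slide": [0, 0, 0], "rotation": [0, 0, 0]},
    {"jaw": 0.05, "slide": [0, 0, 0], "rotation": [0, 0, 0]},
  ],
  squeeze=25,
)

```text
clock: 4.65
tool_pos: [0.6684, 0.1476, 0.406]
orientation: [179.7, -0.1, 90.0]
force: [7.3, 1.2, -3.0]
grip_width: 0.013
grip_force: 25.5
```

>>> apply_moves(
  plan=[
    {"jaw": 0.05, "slide": [0, 2.6, -3.1], "rotation": [0, 0, 0]},
    {"jaw": 0.05, "slide": [0, 2.8, -2.9], "rotation": [0, 0, 0]},
    {"jaw": 0.05, "slide": [0, 3.0, -2.7], "rotation": [0, 0, 0]},
    {"jaw": 0.05, "slide": [0, 3.2, -2.4], "rotation": [0, 0, 0]},
    {"jaw": 0.05, "slide": [0, 3.4, -2.2], "rotation": [0, 0, 0]},
    {"jaw": 0.05, "slide": [0, 0, 0], "rotation": [0, 0, 0]},
    {"jaw": 0.05, "slide": [0, 0, 0], "rotation": [0, 0, 0]},
    {"jaw": 0.05, "slide": [0, 0, 0], "rotation": [0, 0, 0]},
    {"jaw": 0.05, "slide": [0, 0, 0], "rotation": [0, 0, 0]},
    {"jaw": 0.05, "slide": [0, 0, 0], "rotation": [0, 0, 0]},
    {"jaw": 0.05, "slide": [0, 0, 0], "rotation": [0, 0, 0]},
    {"jaw": 0.05, "slide": [0, 0, 0], "rotation": [0, 0, 0]},
  ],
)

```text
clock: 5.65
tool_pos: [0.6816, 0.148, 0.4194]
orientation: [180.0, -0.0, 90.0]
force: [-2.0, 1.7, -0.7]
grip_width: 0.0126
grip_force: 24.8
```

Run:
```python
from h import *
s=ctrl.state();print(s['tool_pos'],s['joints'],s['force'],s['grip_width'])
d=grab('side');cv2.imwrite('pics/s2.png',cv2.resize(d['pixels'][120:270,200:400],(800,600),interpolation=cv2.INTER_CUBIC))
```

```text
[0.68160516 0.14799806 0.41944169] [ 17.95516169  31.70844744 -49.67158721  72.75307775  23.69059541
  85.81588638 -28.93017577] [-2.04980448  1.6782797  -0.65481615] 0.012578892449878844
```

View pics/s2.png

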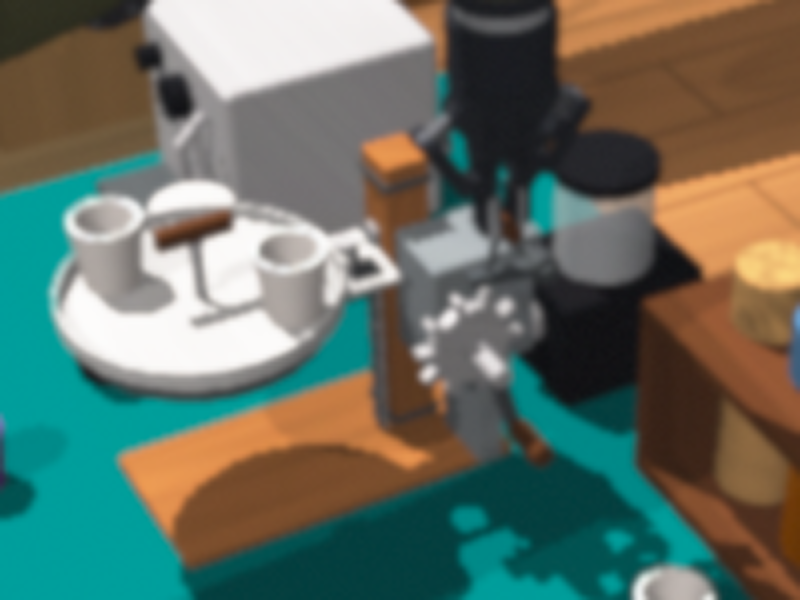

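The crank has turned and the tray handle has moved from row 174.4 to 177.5, so it's descending. I'll hold the pawl and wait.

>>> apply_moves(
  plan=[
    {"jaw": 0.05, "slide": [0, 0, 0], "rotation": [0, 0, 0]},
    {"jaw": 0.05, "slide": [0, 0, 0], "rotation": [0, 0, 0]},
    {"jaw": 0.05, "slide": [0, 0, 0], "rotation": [0, 0, 0]},
    {"jaw": 0.05, "slide": [0, 0, 0], "rotation": [0, 0, 0]},
    {"jaw": 0.05, "slide": [0, 0, 0], "rotation": [0, 0, 0]},
    {"jaw": 0.05, "slide": [0, 0, 0], "rotation": [0, 0, 0]},
    {"jaw": 0.05, "slide": [0, 0, 0], "rotation": [0, 0, 0]},
    {"jaw": 0.05, "slide": [0, 0, 0], "rotation": [0, 0, 0]},
    {"jaw": 0.05, "slide": [0, 0, 0], "rotation": [0, 0, 0]},
    {"jaw": 0.05, "slide": [0, 0, 0], "rotation": [0, 0, 0]},
    {"jaw": 0.05, "slide": [0, 0, 0], "rotation": [0, 0, 0]},
    {"jaw": 0.05, "slide": [0, 0, 0], "rotation": [0, 0, 0]},
    {"jaw": 0.05, "slide": [0, 0, 0], "rotation": [0, 0, 0]},
    {"jaw": 0.05, "slide": [0, 0, 0], "rotation": [0, 0, 0]},
    {"jaw": 0.05, "slide": [0, 0, 0], "rotation": [0, 0, 0]},
    {"jaw": 0.05, "slide": [0, 0, 0], "rotation": [0, 0, 0]},
    {"jaw": 0.05, "slide": [0, 0, 0], "rotation": [0, 0, 0]},
    {"jaw": 0.05, "slide": [0, 0, 0], "rotation": [0, 0, 0]},
    {"jaw": 0.05, "slide": [0, 0, 0], "rotation": [0, 0, 0]},
    {"jaw": 0.05, "slide": [0, 0, 0], "rotation": [0, 0, 0]},
  ],
)

```text
clock: 7.37
tool_pos: [0.6816, 0.148, 0.4193]
orientation: [-180.0, -0.0, 90.0]
force: [-5.4, 1.0, 4.4]
grip_width: 0.0127
grip_force: 25.3
```

>>> apply_moves(
  plan=[
    {"jaw": 0.05, "slide": [0, 0, 0], "rotation": [0, 0, 0]},
    {"jaw": 0.05, "slide": [0, 0, 0], "rotation": [0, 0, 0]},
    {"jaw": 0.05, "slide": [0, 0, 0], "rotation": [0, 0, 0]},
    {"jaw": 0.05, "slide": [0, 0, 0], "rotation": [0, 0, 0]},
    {"jaw": 0.05, "slide": [0, 0, 0], "rotation": [0, 0, 0]},
    {"jaw": 0.05, "slide": [0, 0, 0], "rotation": [0, 0, 0]},
    {"jaw": 0.05, "slide": [0, 0, 0], "rotation": [0, 0, 0]},
    {"jaw": 0.05, "slide": [0, 0, 0], "rotation": [0, 0, 0]},
    {"jaw": 0.05, "slide": [0, 0, 0], "rotation": [0, 0, 0]},
    {"jaw": 0.05, "slide": [0, 0, 0], "rotation": [0, 0, 0]},
    {"jaw": 0.05, "slide": [0, 0, 0], "rotation": [0, 0, 0]},
    {"jaw": 0.05, "slide": [0, 0, 0], "rotation": [0, 0, 0]},
    {"jaw": 0.05, "slide": [0, 0, 0], "rotation": [0, 0, 0]},
    {"jaw": 0.05, "slide": [0, 0, 0], "rotation": [0, 0, 0]},
    {"jaw": 0.05, "slide": [0, 0, 0], "rotation": [0, 0, 0]},
    {"jaw": 0.05, "slide": [0, 0, 0], "rotation": [0, 0, 0]},
    {"jaw": 0.05, "slide": [0, 0, 0], "rotation": [0, 0, 0]},
    {"jaw": 0.05, "slide": [0, 0, 0], "rotation": [0, 0, 0]},
    {"jaw": 0.05, "slide": [0, 0, 0], "rotation": [0, 0, 0]},
    {"jaw": 0.05, "slide": [0, 0, 0], "rotation": [0, 0, 0]},
  ],
)

```text
clock: 9.03
tool_pos: [0.6816, 0.148, 0.4193]
orientation: [-180.0, -0.0, 90.0]
force: [-5.4, 1.2, 4.0]
grip_width: 0.0126
grip_force: 25.3
```

>>> apply_moves(
  plan=[
    {"jaw": 0.05, "slide": [0, 0, 0], "rotation": [0, 0, 0]},
    {"jaw": 0.05, "slide": [0, 0, 0], "rotation": [0, 0, 0]},
    {"jaw": 0.05, "slide": [0, 0, 0], "rotation": [0, 0, 0]},
    {"jaw": 0.05, "slide": [0, 0, 0], "rotation": [0, 0, 0]},
    {"jaw": 0.05, "slide": [0, 0, 0], "rotation": [0, 0, 0]},
    {"jaw": 0.05, "slide": [0, 0, 0], "rotation": [0, 0, 0]},
    {"jaw": 0.05, "slide": [0, 0, 0], "rotation": [0, 0, 0]},
    {"jaw": 0.05, "slide": [0, 0, 0], "rotation": [0, 0, 0]},
    {"jaw": 0.05, "slide": [0, 0, 0], "rotation": [0, 0, 0]},
    {"jaw": 0.05, "slide": [0, 0, 0], "rotation": [0, 0, 0]},
    {"jaw": 0.05, "slide": [0, 0, 0], "rotation": [0, 0, 0]},
    {"jaw": 0.05, "slide": [0, 0, 0], "rotation": [0, 0, 0]},
    {"jaw": 0.05, "slide": [0, 0, 0], "rotation": [0, 0, 0]},
    {"jaw": 0.05, "slide": [0, 0, 0], "rotation": [0, 0, 0]},
    {"jaw": 0.05, "slide": [0, 0, 0], "rotation": [0, 0, 0]},
    {"jaw": 0.05, "slide": [0, 0, 0], "rotation": [0, 0, 0]},
    {"jaw": 0.05, "slide": [0, 0, 0], "rotation": [0, 0, 0]},
    {"jaw": 0.05, "slide": [0, 0, 0], "rotation": [0, 0, 0]},
    {"jaw": 0.05, "slide": [0, 0, 0], "rotation": [0, 0, 0]},
    {"jaw": 0.05, "slide": [0, 0, 0], "rotation": [0, 0, 0]},
  ],
)

```text
clock: 10.7
tool_pos: [0.6816, 0.148, 0.4193]
orientation: [-180.0, -0.0, 90.0]
force: [-5.3, 0.7, 4.4]
grip_width: 0.013
grip_force: 25.3
```

>>> apply_moves(
  plan=[
    {"jaw": 0.05, "slide": [0, 0, 0], "rotation": [0, 0, 0]},
    {"jaw": 0.05, "slide": [0, 0, 0], "rotation": [0, 0, 0]},
    {"jaw": 0.05, "slide": [0, 0, 0], "rotation": [0, 0, 0]},
    {"jaw": 0.05, "slide": [0, 0, 0], "rotation": [0, 0, 0]},
    {"jaw": 0.05, "slide": [0, 0, 0], "rotation": [0, 0, 0]},
    {"jaw": 0.05, "slide": [0, 0, 0], "rotation": [0, 0, 0]},
    {"jaw": 0.05, "slide": [0, 0, 0], "rotation": [0, 0, 0]},
    {"jaw": 0.05, "slide": [0, 0, 0], "rotation": [0, 0, 0]},
    {"jaw": 0.05, "slide": [0, 0, 0], "rotation": [0, 0, 0]},
    {"jaw": 0.05, "slide": [0, 0, 0], "rotation": [0, 0, 0]},
    {"jaw": 0.05, "slide": [0, 0, 0], "rotation": [0, 0, 0]},
    {"jaw": 0.05, "slide": [0, 0, 0], "rotation": [0, 0, 0]},
    {"jaw": 0.05, "slide": [0, 0, 0], "rotation": [0, 0, 0]},
    {"jaw": 0.05, "slide": [0, 0, 0], "rotation": [0, 0, 0]},
    {"jaw": 0.05, "slide": [0, 0, 0], "rotation": [0, 0, 0]},
    {"jaw": 0.05, "slide": [0, 0, 0], "rotation": [0, 0, 0]},
    {"jaw": 0.05, "slide": [0, 0, 0], "rotation": [0, 0, 0]},
    {"jaw": 0.05, "slide": [0, 0, 0], "rotation": [0, 0, 0]},
    {"jaw": 0.05, "slide": [0, 0, 0], "rotation": [0, 0, 0]},
    {"jaw": 0.05, "slide": [0, 0, 0], "rotation": [0, 0, 0]},
  ],
)

```text
clock: 12.37
tool_pos: [0.6816, 0.148, 0.4193]
orientation: [-180.0, -0.0, 90.0]
force: [-4.4, 0.8, 4.0]
grip_width: 0.0126
grip_force: 25.3
```

>>> apply_moves(
  plan=[
    {"jaw": 0.05, "slide": [0, 0, 0], "rotation": [0, 0, 0]},
    {"jaw": 0.05, "slide": [0, 0, 0], "rotation": [0, 0, 0]},
    {"jaw": 0.05, "slide": [0, 0, 0], "rotation": [0, 0, 0]},
    {"jaw": 0.05, "slide": [0, 0, 0], "rotation": [0, 0, 0]},
    {"jaw": 0.05, "slide": [0, 0, 0], "rotation": [0, 0, 0]},
    {"jaw": 0.05, "slide": [0, 0, 0], "rotation": [0, 0, 0]},
    {"jaw": 0.05, "slide": [0, 0, 0], "rotation": [0, 0, 0]},
    {"jaw": 0.05, "slide": [0, 0, 0], "rotation": [0, 0, 0]},
    {"jaw": 0.05, "slide": [0, 0, 0], "rotation": [0, 0, 0]},
    {"jaw": 0.05, "slide": [0, 0, 0], "rotation": [0, 0, 0]},
    {"jaw": 0.05, "slide": [0, 0, 0], "rotation": [0, 0, 0]},
    {"jaw": 0.05, "slide": [0, 0, 0], "rotation": [0, 0, 0]},
    {"jaw": 0.05, "slide": [0, 0, 0], "rotation": [0, 0, 0]},
    {"jaw": 0.05, "slide": [0, 0, 0], "rotation": [0, 0, 0]},
    {"jaw": 0.05, "slide": [0, 0, 0], "rotation": [0, 0, 0]},
    {"jaw": 0.05, "slide": [0, 0, 0], "rotation": [0, 0, 0]},
    {"jaw": 0.05, "slide": [0, 0, 0], "rotation": [0, 0, 0]},
    {"jaw": 0.05, "slide": [0, 0, 0], "rotation": [0, 0, 0]},
    {"jaw": 0.05, "slide": [0, 0, 0], "rotation": [0, 0, 0]},
    {"jaw": 0.05, "slide": [0, 0, 0], "rotation": [0, 0, 0]},
  ],
)

```text
clock: 14.03
tool_pos: [0.6816, 0.148, 0.4193]
orientation: [-180.0, -0.0, 90.0]
force: [-4.9, 1.3, 4.8]
grip_width: 0.0131
grip_force: 25.3
```

>>> apply_moves(
  plan=[
    {"jaw": 0.05, "slide": [0, 0, 0], "rotation": [0, 0, 0]},
    {"jaw": 0.05, "slide": [0, 0, 0], "rotation": [0, 0, 0]},
    {"jaw": 0.05, "slide": [0, 0, 0], "rotation": [0, 0, 0]},
    {"jaw": 0.05, "slide": [0, 0, 0], "rotation": [0, 0, 0]},
    {"jaw": 0.05, "slide": [0, 0, 0], "rotation": [0, 0, 0]},
    {"jaw": 0.05, "slide": [0, 0, 0], "rotation": [0, 0, 0]},
    {"jaw": 0.05, "slide": [0, 0, 0], "rotation": [0, 0, 0]},
    {"jaw": 0.05, "slide": [0, 0, 0], "rotation": [0, 0, 0]},
    {"jaw": 0.05, "slide": [0, 0, 0], "rotation": [0, 0, 0]},
    {"jaw": 0.05, "slide": [0, 0, 0], "rotation": [0, 0, 0]},
    {"jaw": 0.05, "slide": [0, 0, 0], "rotation": [0, 0, 0]},
    {"jaw": 0.05, "slide": [0, 0, 0], "rotation": [0, 0, 0]},
    {"jaw": 0.05, "slide": [0, 0, 0], "rotation": [0, 0, 0]},
    {"jaw": 0.05, "slide": [0, 0, 0], "rotation": [0, 0, 0]},
    {"jaw": 0.05, "slide": [0, 0, 0], "rotation": [0, 0, 0]},
    {"jaw": 0.05, "slide": [0, 0, 0], "rotation": [0, 0, 0]},
    {"jaw": 0.05, "slide": [0, 0, 0], "rotation": [0, 0, 0]},
    {"jaw": 0.05, "slide": [0, 0, 0], "rotation": [0, 0, 0]},
    {"jaw": 0.05, "slide": [0, 0, 0], "rotation": [0, 0, 0]},
    {"jaw": 0.05, "slide": [0, 0, 0], "rotation": [0, 0, 0]},
  ],
)

```text
clock: 15.7
tool_pos: [0.6816, 0.148, 0.4192]
orientation: [-180.0, -0.0, 90.0]
force: [-5.1, 1.2, 3.6]
grip_width: 0.0129
grip_force: 25.3
```

>>> apply_moves(
  plan=[
    {"jaw": 0.05, "slide": [0, 0, 0], "rotation": [0, 0, 0]},
    {"jaw": 0.05, "slide": [0, 0, 0], "rotation": [0, 0, 0]},
    {"jaw": 0.05, "slide": [0, 0, 0], "rotation": [0, 0, 0]},
    {"jaw": 0.05, "slide": [0, 0, 0], "rotation": [0, 0, 0]},
    {"jaw": 0.05, "slide": [0, 0, 0], "rotation": [0, 0, 0]},
    {"jaw": 0.05, "slide": [0, 0, 0], "rotation": [0, 0, 0]},
    {"jaw": 0.05, "slide": [0, 0, 0], "rotation": [0, 0, 0]},
    {"jaw": 0.05, "slide": [0, 0, 0], "rotation": [0, 0, 0]},
    {"jaw": 0.05, "slide": [0, 0, 0], "rotation": [0, 0, 0]},
    {"jaw": 0.05, "slide": [0, 0, 0], "rotation": [0, 0, 0]},
    {"jaw": 0.05, "slide": [0, 0, 0], "rotation": [0, 0, 0]},
    {"jaw": 0.05, "slide": [0, 0, 0], "rotation": [0, 0, 0]},
    {"jaw": 0.05, "slide": [0, 0, 0], "rotation": [0, 0, 0]},
    {"jaw": 0.05, "slide": [0, 0, 0], "rotation": [0, 0, 0]},
    {"jaw": 0.05, "slide": [0, 0, 0], "rotation": [0, 0, 0]},
    {"jaw": 0.05, "slide": [0, 0, 0], "rotation": [0, 0, 0]},
    {"jaw": 0.05, "slide": [0, 0, 0], "rotation": [0, 0, 0]},
    {"jaw": 0.05, "slide": [0, 0, 0], "rotation": [0, 0, 0]},
    {"jaw": 0.05, "slide": [0, 0, 0], "rotation": [0, 0, 0]},
    {"jaw": 0.05, "slide": [0, 0, 0], "rotation": [0, 0, 0]},
  ],
)

```text
clock: 17.37
tool_pos: [0.6816, 0.148, 0.4193]
orientation: [-180.0, -0.0, 90.0]
force: [-5.4, 1.4, 5.1]
grip_width: 0.013
grip_force: 25.3
```

Run:
```python
from h import *
d=grab('side');cv2.imwrite('pics/s3.png',cv2.resize(d['pixels'][140:290,200:400],(800,600),interpolation=cv2.INTER_CUBIC))
```

```text
(no output)
```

View pics/s3.png

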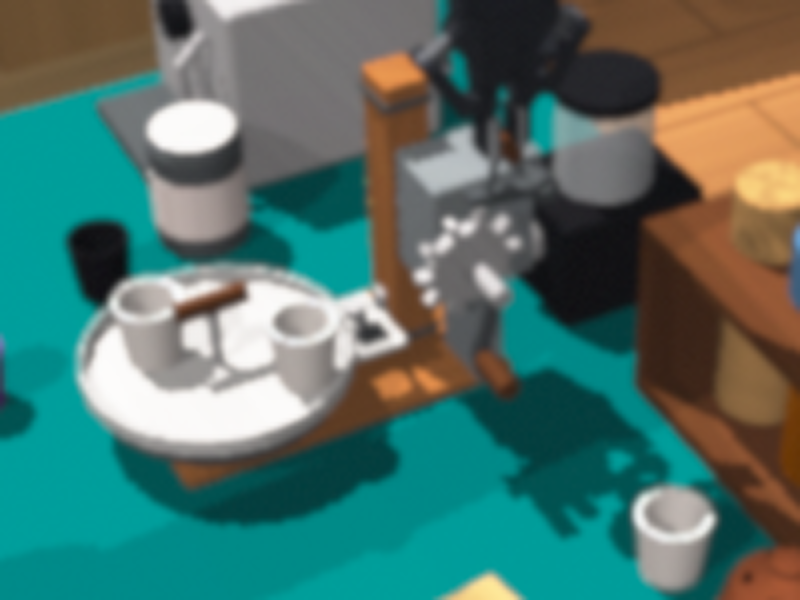

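Run:
```python
from h import *
d=grab('side')
for z in(.255,.15,.125,.105):print(z,proj(d,[.4905,.2535,z]))
```

```text
0.255 [246.90633382 174.78991708]
0.15 [250.37847386 204.6911857 ]
0.125 [251.1601786  211.42304654]
0.105 [251.77385818 216.70791348]
```

>>> apply_moves(
  plan=[
    {"jaw": 0.05, "slide": [0, 0, 0], "rotation": [0, 0, 0]},
    {"jaw": 0.05, "slide": [0, 0, 0], "rotation": [0, 0, 0]},
    {"jaw": 0.05, "slide": [0, 0, 0], "rotation": [0, 0, 0]},
    {"jaw": 0.05, "slide": [0, 0, 0], "rotation": [0, 0, 0]},
    {"jaw": 0.05, "slide": [0, 0, 0], "rotation": [0, 0, 0]},
    {"jaw": 0.05, "slide": [0, 0, 0], "rotation": [0, 0, 0]},
    {"jaw": 0.05, "slide": [0, 0, 0], "rotation": [0, 0, 0]},
    {"jaw": 0.05, "slide": [0, 0, 0], "rotation": [0, 0, 0]},
    {"jaw": 0.05, "slide": [0, 0, 0], "rotation": [0, 0, 0]},
    {"jaw": 0.05, "slide": [0, 0, 0], "rotation": [0, 0, 0]},
    {"jaw": 0.05, "slide": [0, 0, 0], "rotation": [0, 0, 0]},
    {"jaw": 0.05, "slide": [0, 0, 0], "rotation": [0, 0, 0]},
    {"jaw": 0.05, "slide": [0, 0, 0], "rotation": [0, 0, 0]},
    {"jaw": 0.05, "slide": [0, 0, 0], "rotation": [0, 0, 0]},
    {"jaw": 0.05, "slide": [0, 0, 0], "rotation": [0, 0, 0]},
    {"jaw": 0.05, "slide": [0, 0, 0], "rotation": [0, 0, 0]},
    {"jaw": 0.05, "slide": [0, 0, 0], "rotation": [0, 0, 0]},
    {"jaw": 0.05, "slide": [0, 0, 0], "rotation": [0, 0, 0]},
    {"jaw": 0.05, "slide": [0, 0, 0], "rotation": [0, 0, 0]},
    {"jaw": 0.05, "slide": [0, 0, 0], "rotation": [0, 0, 0]},
  ],
)

```text
clock: 19.13
tool_pos: [0.6816, 0.148, 0.4193]
orientation: [-180.0, -0.0, 90.0]
force: [-5.2, 0.6, 4.7]
grip_width: 0.0131
grip_force: 25.3
```

Run:
```python
from h import *
import time
d=grab('side')['pixels'];o=cv2.imread('pics/s3.png')
n=cv2.resize(d[140:290,200:400],(800,600),interpolation=cv2.INTER_CUBIC)
df=cv2.absdiff(n,o).max(2)
# registration of handle patch
t=o[270:330,160:260];r=cv2.matchTemplate(n[200:420,100:320],t,cv2.TM_CCOEFF_NORMED);m=cv2.minMaxLoc(r)
print('handle shift crop px',m[3][0]-60,m[3][1]-70,m[1],'diff',(df[250:480,60:560]>40).sum())
```

```text
handle shift crop px 0 5 0.9927515983581543 diff 11264
```

>>> apply_moves(
  plan=[
    {"jaw": 0.05, "slide": [0, 0, 0], "rotation": [0, 0, 0]},
    {"jaw": 0.05, "slide": [0, 0, 0], "rotation": [0, 0, 0]},
    {"jaw": 0.05, "slide": [0, 0, 0], "rotation": [0, 0, 0]},
    {"jaw": 0.05, "slide": [0, 0, 0], "rotation": [0, 0, 0]},
    {"jaw": 0.05, "slide": [0, 0, 0], "rotation": [0, 0, 0]},
    {"jaw": 0.05, "slide": [0, 0, 0], "rotation": [0, 0, 0]},
    {"jaw": 0.05, "slide": [0, 0, 0], "rotation": [0, 0, 0]},
    {"jaw": 0.05, "slide": [0, 0, 0], "rotation": [0, 0, 0]},
    {"jaw": 0.05, "slide": [0, 0, 0], "rotation": [0, 0, 0]},
    {"jaw": 0.05, "slide": [0, 0, 0], "rotation": [0, 0, 0]},
    {"jaw": 0.05, "slide": [0, 0, 0], "rotation": [0, 0, 0]},
    {"jaw": 0.05, "slide": [0, 0, 0], "rotation": [0, 0, 0]},
  ],
)

```text
clock: 20.18
tool_pos: [0.6816, 0.148, 0.4193]
orientation: [-180.0, -0.0, 90.0]
force: [-4.8, 0.6, 5.4]
grip_width: 0.0133
grip_force: 25.3
```

Run:
```python
from h import *
d=grab('side')['pixels'];o=cv2.imread('pics/s3.png')
n=cv2.resize(d[140:290,200:400],(800,600),interpolation=cv2.INTER_CUBIC)
t=o[270:330,160:260];r=cv2.matchTemplate(n[200:420,100:320],t,cv2.TM_CCOEFF_NORMED);m=cv2.minMaxLoc(r)
print('handle shift crop px',m[3][0]-60,m[3][1]-70,m[1])
```

```text
handle shift crop px 0 5 0.9927055835723877
```

The tray has stopped, fully down. I'll lower the pawl along its arc, release it and rise.

>>> apply_moves(
  plan=[
    {"jaw": 0.05, "slide": [0, -3.4, 2.2], "rotation": [0, 0, 0]},
    {"jaw": 0.05, "slide": [0, -3.2, 2.4], "rotation": [0, 0, 0]},
    {"jaw": 0.05, "slide": [0, -3.0, 2.7], "rotation": [0, 0, 0]},
    {"jaw": 0.05, "slide": [0, -2.8, 2.9], "rotation": [0, 0, 0]},
    {"jaw": 0.05, "slide": [0, -2.6, 3.1], "rotation": [0, 0, 0]},
    {"jaw": 0.05, "slide": [0, 0, 0], "rotation": [0, 0, 0]},
    {"jaw": 0.6, "slide": [0, 0, 0], "rotation": [0, 0, 0]},
    {"jaw": 0.6, "slide": [0, 0, 0], "rotation": [0, 0, 0]},
    {"jaw": 0.6, "slide": [0, 0, 0], "rotation": [0, 0, 0]},
    {"jaw": 0.6, "slide": [0, 0, -6], "rotation": [0, 0, 0]},
    {"jaw": 0.6, "slide": [0, 0, -12], "rotation": [0, 0, 0]},
    {"jaw": 0.6, "slide": [0, 0, -20], "rotation": [0, 0, 0]},
    {"jaw": 0.6, "slide": [0, 0, -30], "rotation": [0, 0, 0]},
    {"jaw": 1, "slide": [0, 0, -30], "rotation": [0, 0, 0]},
    {"jaw": 1, "slide": [0, 0, 0], "rotation": [0, 0, 0]},
  ],
)

```text
clock: 21.48
tool_pos: [0.6667, 0.1487, 0.5116]
orientation: [179.5, -0.2, 90.0]
force: [0.0, -0.1, 1.8]
grip_width: 0.0739
grip_force: 0.0
```

Run:
```python
from h import *
import pickle
a=grab('top');b=grab('side');pickle.dump((a,b),open('f1.pkl','wb'))
f=lambda p,y,x:cv2.resize(p[y:y+120,x:x+160],(400,300),interpolation=cv2.INTER_CUBIC)
s=b['pixels']
cv2.imwrite('pics/c1.png',np.vstack([cv2.resize(a['pixels'][170:320,130:330],(700,525),interpolation=cv2.INTER_CUBIC)]))
st=ctrl.state();print(st['tool_pos'],st['joints'])
```

```text
[0.66662973 0.14832617 0.50620354] [ 17.62594134  28.6176531  -50.88539032  66.60953918  21.91523307
  93.8840542  -27.93001014]
```

View pics/c1.png

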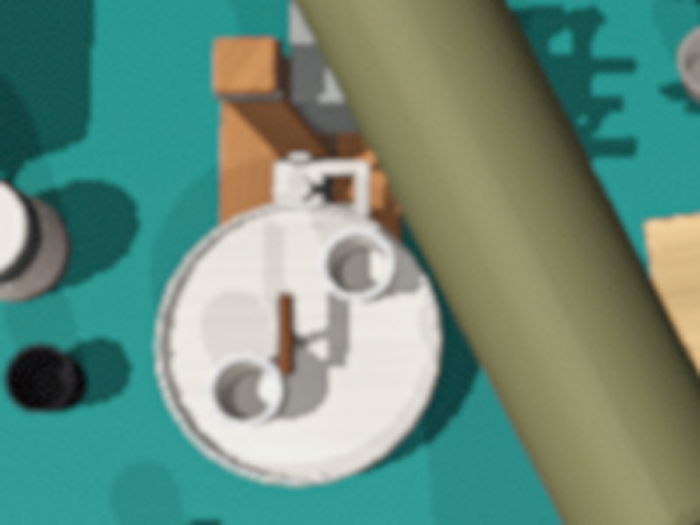

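The tray is down with two cups, at crop (361,263) and (248,390); the second was knocked towards the handle. The handle is at (286,334) and the keyhole's wide end at about (348,186).

Run:
```python
from h import *
import pickle
np.set_printoptions(precision=4,suppress=True)
a,b=pickle.load(open('f1.pkl','rb'))
f=lambda u,v:(130+u/3.5,170+v/3.5)
for n,u,v,z in[('A',361,263,.103),('B',248,390,.103),('grip',286,334,.109),('gripend',286,293,.113),('gripend',286,375,.113),('wide',348,186,.0465),('rimC',299,344,.06),('stud',318,186,.058)]:print(n,atz(a,*f(u,v),z))
print(tri(a,f(286,334),b,(252.5,216.25)))
cv2.imwrite('pics/sc.png',cv2.resize(b['pixels'][190:265,205:305],(800,600),interpolation=cv2.INTER_CUBIC))
```

```text
A [0.541  0.2007 0.103 ]
B [0.4483 0.2795 0.103 ]
grip [0.4883 0.2523 0.109 ]
gripend [0.5174 0.2525 0.113 ]
gripend [0.4583 0.2507 0.113 ]
wide [0.6085 0.2207 0.0465]
rimC [0.4864 0.2517 0.06  ]
stud [0.6062 0.2414 0.058 ]
[0.4904 0.2522 0.1073 0.004 ]
```

View pics/sc.png

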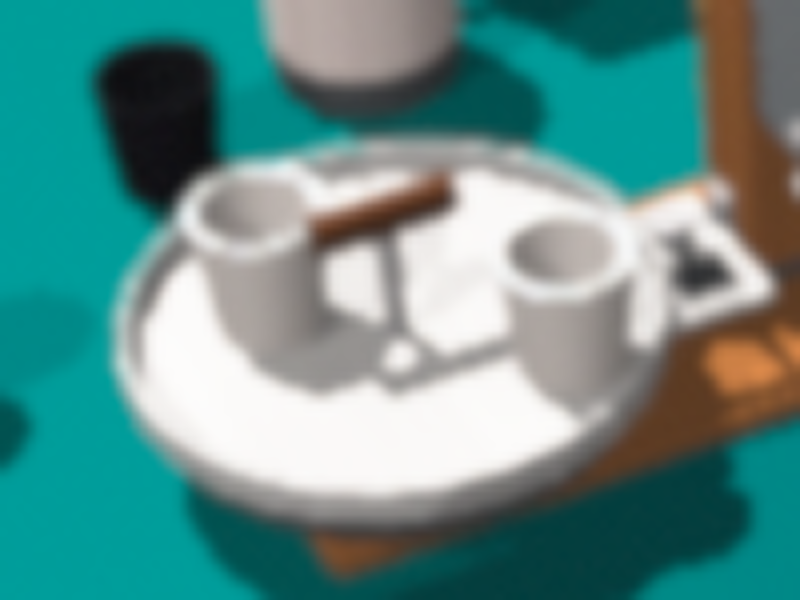

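Run:
```python
from h import *
import pickle
np.set_printoptions(precision=4,suppress=True)
a,b=pickle.load(open('f1.pkl','rb'))
f=lambda u,v:(130+u/3.5,170+v/3.5)
print(tri(a,f(361,263),b,(276.25,221.25)),tri(a,f(248,390),b,(236,216.4)))
```

```text
[0.5435 0.1997 0.1048 0.0057] [0.449  0.2792 0.1037 0.0015]
```

>>> apply_moves(
  plan=[
    {"jaw": 1, "slide": [13, -22, 0], "rotation": [0, 0, 0]},
    {"jaw": 1, "slide": [18, -30, 0], "rotation": [0, 0, 0]},
    {"jaw": 1, "slide": [20, -34, 0], "rotation": [0, 0, 0]},
    {"jaw": 1, "slide": [20, -34, 0], "rotation": [0, 0, 0]},
    {"jaw": 1, "slide": [20, -34, 0], "rotation": [0, 0, 0]},
    {"jaw": 1, "slide": [20, -34, 0], "rotation": [0, 0, 0]},
    {"jaw": 1, "slide": [20, -30, 0], "rotation": [0, 0, 0]},
    {"jaw": 1, "slide": [0, 0, 20], "rotation": [0, 0, -0.1178]},
    {"jaw": 1, "slide": [0, 0, 20], "rotation": [0, 0, -0.1178]},
    {"jaw": 1, "slide": [0, 0, 20], "rotation": [0, 0, -0.1178]},
    {"jaw": 1, "slide": [0, 0, 20], "rotation": [0, 0, -0.1178]},
    {"jaw": 1, "slide": [0, 0, 0], "rotation": [0, 0, 0]},
    {"jaw": 1, "slide": [0, 0, 0], "rotation": [0, 0, 0]},
  ],
  squeeze=30,
)

```text
clock: 22.67
tool_pos: [0.4485, 0.2782, 0.4226]
orientation: [-179.8, -0.0, 116.8]
force: [-0.4, 0.9, 1.1]
grip_width: 0.0854
grip_force: 0.0
```

>>> apply_moves(
  plan=[
    {"jaw": 1, "slide": [0, 0, 15], "rotation": [0, 0, 0]},
    {"jaw": 1, "slide": [0, 0, 25], "rotation": [0, 0, 0]},
    {"jaw": 1, "slide": [0, 0, 25], "rotation": [0, 0, 0]},
    {"jaw": 1, "slide": [0, 0, 25], "rotation": [0, 0, 0]},
    {"jaw": 1, "slide": [0, 0, 25], "rotation": [0, 0, 0]},
    {"jaw": 1, "slide": [0, 0, 20], "rotation": [0, 0, 0]},
    {"jaw": 1, "slide": [0, 0, 20], "rotation": [0, 0, 0]},
    {"jaw": 1, "slide": [0, 0, 15], "rotation": [0, 0, 0]},
    {"jaw": 1, "slide": [0, 0, 13], "rotation": [0, 0, 0]},
    {"jaw": 0.9, "slide": [0, 0, 0], "rotation": [0, 0, 0]},
    {"jaw": 0.8, "slide": [0, 0, 0], "rotation": [0, 0, 0]},
    {"jaw": 0.7, "slide": [0, 0, 0], "rotation": [0, 0, 0]},
    {"jaw": 0.65, "slide": [0, 0, 0], "rotation": [0, 0, 0]},
    {"jaw": 0.6, "slide": [0, 0, 0], "rotation": [0, 0, 0]},
    {"jaw": 0.5, "slide": [0, 0, 0], "rotation": [0, 0, 0]},
    {"jaw": 0.45, "slide": [0, 0, 0], "rotation": [0, 0, 0]},
    {"jaw": 0.45, "slide": [0, 0, 0], "rotation": [0, 0, 0]},
    {"jaw": 0.45, "slide": [0, 0, 0], "rotation": [0, 0, 0]},
  ],
  squeeze=30,
)

```text
clock: 24.17
tool_pos: [0.4496, 0.2795, 0.2425]
orientation: [179.8, 0.0, 117.0]
force: [1.1, 0.3, 5.6]
grip_width: 0.0525
grip_force: 30.4
```

>>> apply_moves(
  plan=[
    {"jaw": 0.45, "slide": [0, 0, -4], "rotation": [0, 0, 0]},
    {"jaw": 0.45, "slide": [3, 0, -5], "rotation": [0, 0, 0]},
    {"jaw": 0.45, "slide": [2, 0, -8], "rotation": [0, 0, 0]},
    {"jaw": 0.45, "slide": [0, 0, -14], "rotation": [0, 0, 0]},
    {"jaw": 0.45, "slide": [0, 0, -25], "rotation": [0, 0, 0]},
    {"jaw": 0.45, "slide": [0, 0, -25], "rotation": [0, 0, 0.0942]},
    {"jaw": 0.45, "slide": [0, 0, -25], "rotation": [0, 0, 0.0942]},
    {"jaw": 0.45, "slide": [0, 0, -25], "rotation": [0, 0, 0.0942]},
    {"jaw": 0.45, "slide": [0, 0, -20], "rotation": [0, 0, 0.0942]},
    {"jaw": 0.45, "slide": [0, 0, -9], "rotation": [0, 0, 0.0942]},
    {"jaw": 0.45, "slide": [0, 0, 0], "rotation": [0, 0, 0]},
  ],
)

```text
clock: 25.08
tool_pos: [0.4466, 0.2843, 0.4043]
orientation: [179.7, -0.1, 89.9]
force: [0.4, 0.5, -1.4]
grip_width: 0.0523
grip_force: 31.7
```

>>> apply_moves(
  plan=[
    {"jaw": 0.45, "slide": [-12, 2, 0], "rotation": [0, 0, 0]},
    {"jaw": 0.45, "slide": [-22, 3, 0], "rotation": [0, 0, 0]},
    {"jaw": 0.45, "slide": [-30, 5, 0], "rotation": [0, 0, 0]},
    {"jaw": 0.45, "slide": [-30, 5, 0], "rotation": [0, 0, 0]},
    {"jaw": 0.45, "slide": [-30, 5, 0], "rotation": [0, 0, 0]},
    {"jaw": 0.45, "slide": [-30, 5, 0], "rotation": [0, 0, 0]},
    {"jaw": 0.45, "slide": [-30, 5, 0], "rotation": [0, 0, 0]},
    {"jaw": 0.45, "slide": [-30, 5, 0], "rotation": [0, 0, 0]},
    {"jaw": 0.45, "slide": [-30, 5, 0], "rotation": [0, 0, 0]},
    {"jaw": 0.45, "slide": [-30, 5, 0], "rotation": [0, 0, 0]},
    {"jaw": 0.45, "slide": [-30, 5, 0], "rotation": [0, 0, 0]},
    {"jaw": 0.45, "slide": [-30, 5, 0], "rotation": [0, 0, 0]},
    {"jaw": 0.45, "slide": [-30, 5, 0], "rotation": [0, 0, 0]},
    {"jaw": 0.45, "slide": [-30, 3, 0], "rotation": [0, 0, 0]},
    {"jaw": 0.45, "slide": [-20, 2, 0], "rotation": [0, 0, 0]},
    {"jaw": 0.45, "slide": [-10, 0, 0], "rotation": [0, 0, 0]},
    {"jaw": 0.45, "slide": [0, 0, 0], "rotation": [0, 0, 0]},
    {"jaw": 0.45, "slide": [0, 0, 0], "rotation": [0, 0, 0]},
  ],
)

```text
clock: 26.58
tool_pos: [0.5114, -0.1397, 0.4004]
orientation: [-180.0, -0.1, 90.1]
force: [0.1, 0.4, -1.3]
grip_width: 0.0528
grip_force: 31.7
```

>>> apply_moves(
  plan=[
    {"jaw": 0.45, "slide": [0, 0, 15], "rotation": [0, 0, 0]},
    {"jaw": 0.45, "slide": [0, 0, 25], "rotation": [0, 0, 0]},
    {"jaw": 0.45, "slide": [0, 0, 30], "rotation": [0, 0, 0]},
    {"jaw": 0.45, "slide": [0, 0, 30], "rotation": [0, 0, 0]},
    {"jaw": 0.45, "slide": [0, 0, 30], "rotation": [0, 0, 0]},
    {"jaw": 0.45, "slide": [0, 0, 25], "rotation": [0, 0, 0]},
    {"jaw": 0.45, "slide": [0, 0, 20], "rotation": [0, 0, 0]},
    {"jaw": 0.45, "slide": [0, 0, 10], "rotation": [0, 0, 0]},
    {"jaw": 0.45, "slide": [0, 0, 7], "rotation": [0, 0, 0]},
    {"jaw": 0.45, "slide": [0, 0, 4], "rotation": [0, 0, 0]},
    {"jaw": 0.45, "slide": [0, 0, 2], "rotation": [0, 0, 0]},
    {"jaw": 0.45, "slide": [0, 0, 0], "rotation": [0, 0, 0]},
    {"jaw": 0.45, "slide": [0, 0, 0], "rotation": [0, 0, 0]},
  ],
)

```text
clock: 27.67
tool_pos: [0.5121, -0.1407, 0.2037]
orientation: [179.9, 0.0, 90.0]
force: [-0.3, -0.4, -0.7]
grip_width: 0.052
grip_force: 31.7
```

>>> apply_moves(
  plan=[
    {"jaw": 0.45, "slide": [0, 0, 2], "rotation": [0, 0, 0]},
    {"jaw": 0.45, "slide": [0, 0, 1], "rotation": [0, 0, 0]},
    {"jaw": 0.45, "slide": [0, 0, 1], "rotation": [0, 0, 0]},
    {"jaw": 0.45, "slide": [0, 0, 0], "rotation": [0, 0, 0]},
    {"jaw": 0.45, "slide": [0, 0, 0], "rotation": [0, 0, 0]},
    {"jaw": 0.45, "slide": [0, 0, 0], "rotation": [0, 0, 0]},
  ],
)

```text
clock: 28.17
tool_pos: [0.5115, -0.1407, 0.1987]
orientation: [-180.0, 0.0, 90.0]
force: [0.3, 0.2, -0.4]
grip_width: 0.0529
grip_force: 31.7
```

>>> apply_moves(
  plan=[
    {"jaw": 0.45, "slide": [0, 0, 1], "rotation": [0, 0, 0]},
    {"jaw": 0.45, "slide": [0, 0, 0], "rotation": [0, 0, 0]},
    {"jaw": 0.7, "slide": [0, 0, 0], "rotation": [0, 0, 0]},
    {"jaw": 0.8, "slide": [0, 0, 0], "rotation": [0, 0, 0]},
    {"jaw": 1, "slide": [0, 0, 0], "rotation": [0, 0, 0]},
    {"jaw": 1, "slide": [0, 0, 0], "rotation": [0, 0, 0]},
    {"jaw": 1, "slide": [0, 0, 0], "rotation": [0, 0, 0]},
    {"jaw": 1, "slide": [0, 0, -10], "rotation": [0, 0, 0]},
    {"jaw": 1, "slide": [0, 0, -20], "rotation": [0, 0, 0]},
    {"jaw": 1, "slide": [0, 0, -30], "rotation": [0, 0, 0]},
    {"jaw": 1, "slide": [0, 0, -40], "rotation": [0, 0, 0]},
    {"jaw": 1, "slide": [0, 0, -40], "rotation": [0, 0, 0]},
    {"jaw": 1, "slide": [0, 0, -40], "rotation": [0, 0, 0]},
    {"jaw": 1, "slide": [0, 0, -20], "rotation": [0, 0, 0]},
    {"jaw": 1, "slide": [0, 0, 0], "rotation": [0, 0, 0]},
  ],
)

```text
clock: 29.42
tool_pos: [0.513, -0.1403, 0.4043]
orientation: [179.4, 0.3, 90.0]
force: [1.2, 0.2, 0.1]
grip_width: 0.0853
grip_force: 0.0
```

Run:
```python
from h import *
import pickle
a=grab('top');b=grab('side');pickle.dump((a,b),open('f2.pkl','wb'))
st=ctrl.state();print(st['tool_pos'],st['joints'])
s=cv2.resize(b['pixels'][180:360,200:440],(800,600),interpolation=cv2.INTER_CUBIC)
cv2.imwrite('pics/s4.png',s)
a1=pickle.load(open('f1.pkl','rb'))[0]['pixels']
t=a1[225:265,213:253];r=cv2.matchTemplate(a['pixels'][200:320,150:280],t,cv2.TM_CCOEFF_NORMED);m=cv2.minMaxLoc(r);print('cupA shift',m[3][0]-63,m[3][1]-25,m[1])
```

```text
[ 0.51157009 -0.14049222  0.39895359] [ 47.63987534   6.29350695 -37.42569205  99.50734303   4.00765113
  75.39414435   9.3845518 ]
cupA shift 0 0 0.9617145657539368
```

View pics/s4.png

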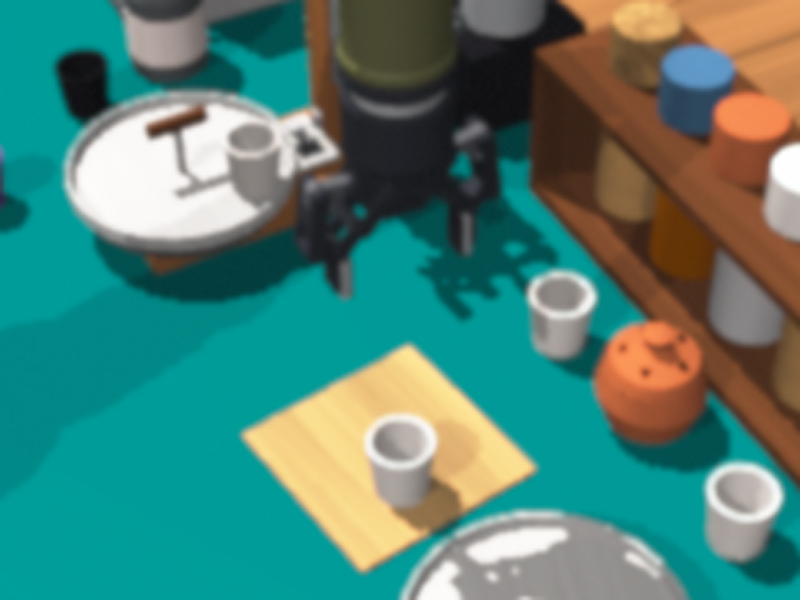

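Cup B stands upright on the board at crop (400,460), and cup A is unmoved. Fetching cup A.

>>> apply_moves(
  plan=[
    {"jaw": 1, "slide": [14, 1, 0], "rotation": [0, 0, 0]},
    {"jaw": 1, "slide": [27, 3, 0], "rotation": [0, 0, 0]},
    {"jaw": 1, "slide": [34, 3, 0], "rotation": [0, 0, 0]},
    {"jaw": 1, "slide": [34, 3, 0], "rotation": [0, 0, 0]},
    {"jaw": 1, "slide": [34, 3, 0], "rotation": [0, 0, 0]},
    {"jaw": 1, "slide": [34, 3, 0], "rotation": [0, 0, 0]},
    {"jaw": 1, "slide": [34, 3, 0], "rotation": [0, 0, 0]},
    {"jaw": 1, "slide": [34, 3, 0], "rotation": [0, 0, 0]},
    {"jaw": 1, "slide": [34, 3, 0], "rotation": [0, 0, 0]},
    {"jaw": 1, "slide": [34, 3, 0], "rotation": [0, 0, 0]},
    {"jaw": 1, "slide": [20, 2, 0], "rotation": [0, 0, 0]},
    {"jaw": 1, "slide": [8, 1, 0], "rotation": [0, 0, 0]},
    {"jaw": 1, "slide": [0, 0, 15], "rotation": [0, 0, 0]},
    {"jaw": 1, "slide": [0, 0, 25], "rotation": [0, 0, 0]},
    {"jaw": 1, "slide": [0, 0, 25], "rotation": [0, 0, 0]},
    {"jaw": 1, "slide": [0, 0, 0], "rotation": [0, 0, 0]},
    {"jaw": 1, "slide": [0, 0, 0], "rotation": [0, 0, 0]},
  ],
)

```text
clock: 30.93
tool_pos: [0.5417, 0.1995, 0.3309]
orientation: [-179.7, 0.1, 90.0]
force: [-0.0, -0.6, 0.2]
grip_width: 0.085
grip_force: 0.0
```

Next, down from 0.331 to 0.240, then close and lift.

>>> apply_moves(
  plan=[
    {"jaw": 1, "slide": [0.5, 0.5, 15], "rotation": [0, 0, 0]},
    {"jaw": 1, "slide": [0, 0, 20], "rotation": [0, 0, 0]},
    {"jaw": 1, "slide": [0, 0, 20], "rotation": [0, 0, 0]},
    {"jaw": 1, "slide": [0, 0, 20], "rotation": [0, 0, 0]},
    {"jaw": 1, "slide": [0, 0, 15], "rotation": [0, 0, 0]},
    {"jaw": 1, "slide": [0, 0, 0], "rotation": [0, 0, 0]},
    {"jaw": 0.9, "slide": [0, 0, 0], "rotation": [0, 0, 0]},
    {"jaw": 0.8, "slide": [0, 0, 0], "rotation": [0, 0, 0]},
    {"jaw": 0.7, "slide": [0, 0, 0], "rotation": [0, 0, 0]},
    {"jaw": 0.65, "slide": [0, 0, 0], "rotation": [0, 0, 0]},
    {"jaw": 0.6, "slide": [0, 0, 0], "rotation": [0, 0, 0]},
    {"jaw": 0.5, "slide": [0, 0, 0], "rotation": [0, 0, 0]},
    {"jaw": 0.45, "slide": [0, 0, 0], "rotation": [0, 0, 0]},
    {"jaw": 0.45, "slide": [0, 0, 0], "rotation": [0, 0, 0]},
    {"jaw": 0.45, "slide": [0, 0, 0], "rotation": [0, 0, 0]},
  ],
  squeeze=30,
)

```text
clock: 32.18
tool_pos: [0.5436, 0.2011, 0.2443]
orientation: [179.9, -0.0, 90.0]
force: [-0.7, -1.2, 5.8]
grip_width: 0.0514
grip_force: 30.1
```

>>> apply_moves(
  plan=[
    {"jaw": 0.45, "slide": [0, 0, -5], "rotation": [0, 0, 0]},
    {"jaw": 0.45, "slide": [0, 0, -15], "rotation": [0, 0, 0]},
    {"jaw": 0.45, "slide": [0, 0, -25], "rotation": [0, 0, 0]},
    {"jaw": 0.45, "slide": [0, 0, -30], "rotation": [0, 0, 0]},
    {"jaw": 0.45, "slide": [0, 0, -30], "rotation": [0, 0, 0]},
    {"jaw": 0.45, "slide": [0, 0, -25], "rotation": [0, 0, 0]},
    {"jaw": 0.45, "slide": [0, 0, -15], "rotation": [0, 0, 0]},
    {"jaw": 0.45, "slide": [-15, -2, -5], "rotation": [0, 0, 0]},
    {"jaw": 0.45, "slide": [-27, -3, 0], "rotation": [0, 0, 0]},
    {"jaw": 0.45, "slide": [-30, -3, 0], "rotation": [0, 0, 0]},
    {"jaw": 0.45, "slide": [-30, -3, 0], "rotation": [0, 0, 0]},
    {"jaw": 0.45, "slide": [-30, -3, 0], "rotation": [0, 0, 0]},
    {"jaw": 0.45, "slide": [-30, -3, 0], "rotation": [0, 0, 0]},
    {"jaw": 0.45, "slide": [-30, -3, 0], "rotation": [0, 0, 0]},
    {"jaw": 0.45, "slide": [-30, -3, 0], "rotation": [0, 0, 0]},
    {"jaw": 0.45, "slide": [-25, -2, 0], "rotation": [0, 0, 0]},
    {"jaw": 0.45, "slide": [-14, 0, 0], "rotation": [0, 0, 0]},
    {"jaw": 0.45, "slide": [0, 0, 0], "rotation": [0, 0, 0]},
    {"jaw": 0.45, "slide": [0, 0, 0], "rotation": [0, 0, 0]},
  ],
)

```text
clock: 33.77
tool_pos: [0.5178, -0.0606, 0.3927]
orientation: [-180.0, -0.0, 89.9]
force: [0.8, 1.3, -1.0]
grip_width: 0.0517
grip_force: 31.5
```

>>> apply_moves(
  plan=[
    {"jaw": 0.45, "slide": [0, 0, 15], "rotation": [0, 0, 0]},
    {"jaw": 0.45, "slide": [0, 0, 25], "rotation": [0, 0, 0]},
    {"jaw": 0.45, "slide": [0, 0, 30], "rotation": [0, 0, 0]},
    {"jaw": 0.45, "slide": [0, 0, 30], "rotation": [0, 0, 0]},
    {"jaw": 0.45, "slide": [0, 0, 30], "rotation": [0, 0, 0]},
    {"jaw": 0.45, "slide": [0, 0, 25], "rotation": [0, 0, 0]},
    {"jaw": 0.45, "slide": [0, 0, 18], "rotation": [0, 0, 0]},
    {"jaw": 0.45, "slide": [0, 0, 8], "rotation": [0, 0, 0]},
    {"jaw": 0.45, "slide": [0, 0, 4], "rotation": [0, 0, 0]},
    {"jaw": 0.45, "slide": [0, 0, 2], "rotation": [0, 0, 0]},
    {"jaw": 0.45, "slide": [0, 0, 1], "rotation": [0, 0, 0]},
    {"jaw": 0.45, "slide": [0, 0, 1], "rotation": [0, 0, 0]},
    {"jaw": 0.45, "slide": [0, 0, 0], "rotation": [0, 0, 0]},
    {"jaw": 0.45, "slide": [0, 0, 0], "rotation": [0, 0, 0]},
    {"jaw": 0.45, "slide": [0, 0, 0], "rotation": [0, 0, 0]},
  ],
)

```text
clock: 35.02
tool_pos: [0.5183, -0.0603, 0.2043]
orientation: [179.9, 0.0, 90.0]
force: [-0.7, -0.6, -1.4]
grip_width: 0.0508
grip_force: 31.5
```

>>> apply_moves(
  plan=[
    {"jaw": 0.45, "slide": [0, 0, 2], "rotation": [0, 0, 0]},
    {"jaw": 0.45, "slide": [0, 0, 1], "rotation": [0, 0, 0]},
    {"jaw": 0.45, "slide": [0, 0, 1], "rotation": [0, 0, 0]},
    {"jaw": 0.45, "slide": [0, 0, 0], "rotation": [0, 0, 0]},
    {"jaw": 0.45, "slide": [0, 0, 0], "rotation": [0, 0, 0]},
  ],
)

```text
clock: 35.43
tool_pos: [0.5182, -0.0603, 0.2003]
orientation: [-180.0, 0.0, 90.0]
force: [-1.7, -0.8, 4.6]
grip_width: 0.0512
grip_force: 31.8
```

>>> apply_moves(
  plan=[
    {"jaw": 0.7, "slide": [0, 0, 0], "rotation": [0, 0, 0]},
    {"jaw": 0.8, "slide": [0, 0, 0], "rotation": [0, 0, 0]},
    {"jaw": 1, "slide": [0, 0, 0], "rotation": [0, 0, 0]},
    {"jaw": 1, "slide": [0, 0, 0], "rotation": [0, 0, 0]},
    {"jaw": 1, "slide": [0, 0, 0], "rotation": [0, 0, 0]},
    {"jaw": 1, "slide": [0, 0, -10], "rotation": [0, 0, 0]},
    {"jaw": 1, "slide": [0, 0, -20], "rotation": [0, 0, 0]},
    {"jaw": 1, "slide": [0, 0, -30], "rotation": [0, 0, 0]},
    {"jaw": 1, "slide": [0, 0, -40], "rotation": [0, 0, 0]},
    {"jaw": 1, "slide": [0, 0, -40], "rotation": [0, 0, 0]},
    {"jaw": 1, "slide": [0, 0, -30], "rotation": [0, 0, 0]},
    {"jaw": 1, "slide": [0, 0, -15], "rotation": [0, 0, 0]},
    {"jaw": 1, "slide": [0, 0, 0], "rotation": [0, 0, 0]},
  ],
)

```text
clock: 36.52
tool_pos: [0.5192, -0.0596, 0.3898]
orientation: [179.5, 0.1, 90.0]
force: [0.0, 0.1, 0.5]
grip_width: 0.0852
grip_force: 0.0
```

Run:
```python
from h import *
import pickle
a=grab('top');b=grab('side');pickle.dump((a,b),open('f3.pkl','wb'))
st=ctrl.state();print(st['tool_pos'],st['joints'])
A=cv2.resize(a['pixels'][170:310,140:300],(640,560),interpolation=cv2.INTER_CUBIC)
cv2.imwrite('pics/t5.png',A);cv2.imwrite('pics/s5.png',b['pixels'])
a1,b1=pickle.load(open('f1.pkl','rb'))
def sh(n,o,x,y,w,h):
    t=o[y:y+h,x:x+w];m=cv2.minMaxLoc(cv2.matchTemplate(n[y-15:y+h+15,x-15:x+w+15],t,cv2.TM_CCOEFF_NORMED));return m[3][0]-15,m[3][1]-15,round(m[1],3)
print('handle',sh(a['pixels'],a1['pixels'],205,250,15,30),'keyhole',sh(a['pixels'],a1['pixels'],205,210,33,22))
```

```text
[ 0.51795279 -0.06005216  0.38541001] [ 44.16606357   6.12696838 -42.78356701 101.59614737   4.38035547
  73.87265387   0.33576233]
handle (0, -1, 0.866) keyhole (0, 0, 0.992)
```

View pics/t5.png

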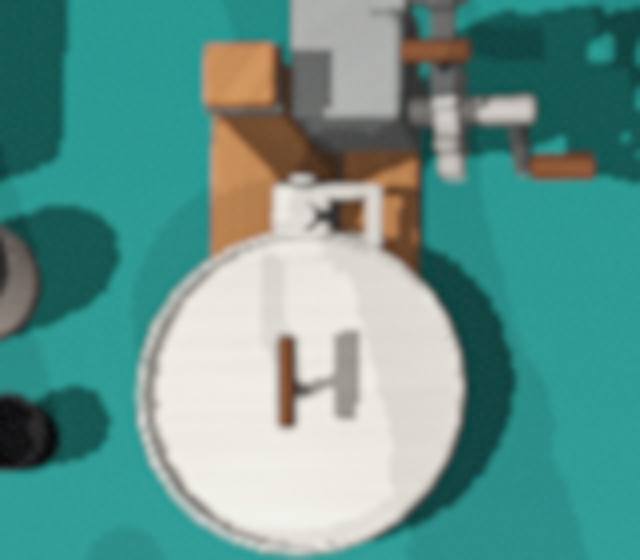

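View pics/s5.png

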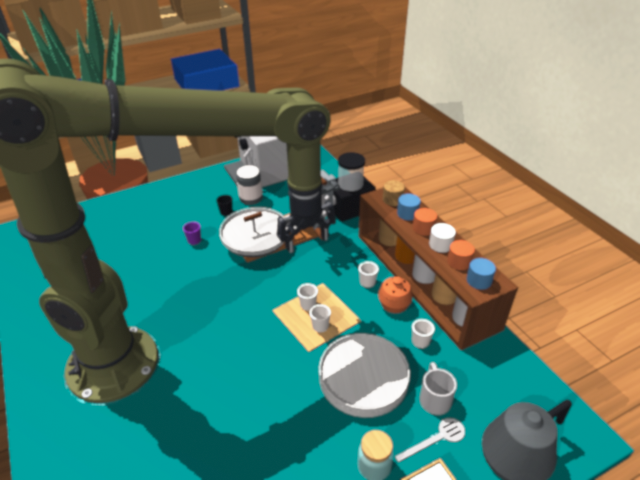

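Both cups stand on the board (308,297)/(320,318), and the tray is empty with its handle at top pixel (211.5,265.5). Going to the handle.

>>> apply_moves(
  plan=[
    {"jaw": 1, "slide": [14, -1, 0], "rotation": [0, 0, 0]},
    {"jaw": 1, "slide": [26, -2, 0], "rotation": [0, 0, 0]},
    {"jaw": 1, "slide": [34, -3, 0], "rotation": [0, 0, 0]},
    {"jaw": 0.7, "slide": [34, -3, 0], "rotation": [0, 0, 0]},
    {"jaw": 0.6, "slide": [34, -3, 0], "rotation": [0, 0, 0]},
    {"jaw": 0.6, "slide": [34, -3, 0], "rotation": [0, 0, 0]},
    {"jaw": 0.6, "slide": [34, -3, 0], "rotation": [0, 0, 0]},
    {"jaw": 0.6, "slide": [34, -3, 0], "rotation": [0, 0, 0]},
    {"jaw": 0.6, "slide": [34, -3, 0], "rotation": [0, 0, 0]},
    {"jaw": 0.6, "slide": [24, -3, 0], "rotation": [0, 0, 0]},
    {"jaw": 0.6, "slide": [10, -1, 0], "rotation": [0, 0, 0]},
    {"jaw": 0.6, "slide": [0, 0, 0], "rotation": [0, 0, 0]},
  ],
)

```text
clock: 37.62
tool_pos: [0.4879, 0.2552, 0.3835]
orientation: [-179.8, -0.1, 90.4]
force: [-0.4, -0.9, 0.8]
grip_width: 0.0516
grip_force: 0.0
```

>>> apply_moves(
  plan=[
    {"jaw": 0.6, "slide": [0, 0, 0], "rotation": [0, 0, -0.12]},
    {"jaw": 0.6, "slide": [0, 0, 0], "rotation": [0, 0, -0.12]},
    {"jaw": 0.6, "slide": [0, 0, 0], "rotation": [0, 0, -0.12]},
    {"jaw": 0.6, "slide": [0, 0, 0], "rotation": [0, 0, -0.12]},
    {"jaw": 0.6, "slide": [0, 0, 0], "rotation": [0, 0, -0.12]},
    {"jaw": 0.6, "slide": [0, 0, 0], "rotation": [0, 0, -0.12]},
    {"jaw": 0.6, "slide": [0, 0, 0], "rotation": [0, 0, -0.12]},
    {"jaw": 0.6, "slide": [0, 0, 0], "rotation": [0, 0, -0.12]},
    {"jaw": 0.6, "slide": [0, 0, 0], "rotation": [0, 0, -0.12]},
    {"jaw": 0.6, "slide": [0, 0, 0], "rotation": [0, 0, -0.12]},
    {"jaw": 0.6, "slide": [0, 0, 0], "rotation": [0, 0, -0.12]},
    {"jaw": 0.6, "slide": [0, 0, 0], "rotation": [0, 0, -0.12]},
    {"jaw": 0.6, "slide": [0, 0, 0], "rotation": [0, 0, -0.12]},
    {"jaw": 0.6, "slide": [0, 0, 0], "rotation": [0, 0, -0.02]},
    {"jaw": 0.6, "slide": [0, 0, 0], "rotation": [0, 0, 0]},
    {"jaw": 0.6, "slide": [0, 0, 0], "rotation": [0, 0, 0]},
  ],
)

```text
clock: 38.95
tool_pos: [0.4903, 0.2507, 0.3841]
orientation: [-179.9, -0.0, -179.7]
force: [-0.6, 0.2, -0.4]
grip_width: 0.051
grip_force: 0.0
```

Run:
```python
from h import *
import pickle
np.set_printoptions(precision=4,suppress=True)
a,b=pickle.load(open('f3.pkl','rb'))
f=lambda u,v:(140+u/4,170+v/4)
for n,u,v,z in[('gripc',286,382,.113),('e1',286,336,.113),('e2',286,428,.113),('wide',360,215,.0465),('stud',320,213,.055)]:print(n,atz(a,*f(u,v),z))
s=ctrl.state();print(s['tool_pos'],s['orientation'],s['joints'])
```

```text
gripc [0.4876 0.2521 0.113 ]
e1 [0.5167 0.253  0.113 ]
e2 [0.4587 0.2512 0.113 ]
wide [0.6069 0.2191 0.0465]
stud [0.6065 0.2442 0.055 ]
[0.4903 0.2507 0.3841] [-179.9488   -0.0488 -179.7187] [ 30.2343  19.7417 -71.55    97.297   19.2042  77.0336  45.5402]
```

>>> apply_moves(
  plan=[
    {"jaw": 0.6, "slide": [0, 1.5, 15], "rotation": [0, 0, 0]},
    {"jaw": 0.6, "slide": [0, 0, 25], "rotation": [0, 0, 0]},
    {"jaw": 0.6, "slide": [0, 0, 25], "rotation": [0, 0, 0]},
    {"jaw": 0.6, "slide": [0, 0, 25], "rotation": [0, 0, 0]},
    {"jaw": 0.6, "slide": [0, 0, 20], "rotation": [0, 0, 0]},
    {"jaw": 0.6, "slide": [0, 0, 12], "rotation": [0, 0, 0]},
    {"jaw": 0.6, "slide": [0, 0, 0], "rotation": [0, 0, 0]},
    {"jaw": 0.4, "slide": [0, 0, 0], "rotation": [0, 0, 0]},
    {"jaw": 0.3, "slide": [0, 0, 0], "rotation": [0, 0, 0]},
    {"jaw": 0.2, "slide": [0, 0, 0], "rotation": [0, 0, 0]},
    {"jaw": 0.1, "slide": [0, 0, 0], "rotation": [0, 0, 0]},
    {"jaw": 0.05, "slide": [0, 0, 0], "rotation": [0, 0, 0]},
    {"jaw": 0.05, "slide": [0, 0, 0], "rotation": [0, 0, 0]},
    {"jaw": 0.05, "slide": [0, 0, 0], "rotation": [0, 0, 0]},
  ],
  squeeze=60,
)

```text
clock: 40.12
tool_pos: [0.4905, 0.2539, 0.2642]
orientation: [180.0, 0.1, -179.5]
force: [-1.2, -0.9, 5.9]
grip_width: 0.011
grip_force: 59.3
```

Run:
```python
from h import *
s=ctrl.state();print(s['tool_pos'],s['orientation'],s['joints'],s['wrist_torque'])
```

```text
[0.49052239 0.25385953 0.26422535] [ 1.79963447e+02  1.39592533e-01 -1.79456472e+02] [ 23.91698618  26.95081582 -65.38501488 104.92327813  26.97656193
  65.554052    39.82706567] [0.0039862  0.13982694 0.2147191 ]
```

>>> apply_moves(
  plan=[
    {"jaw": 0.05, "slide": [0, 1, -0.5], "rotation": [0, 0, 0]},
    {"jaw": 0.05, "slide": [0, 2, 0], "rotation": [0, 0, 0]},
    {"jaw": 0.05, "slide": [0, 3, 0], "rotation": [0, 0, 0]},
    {"jaw": 0.05, "slide": [0, 3, 0], "rotation": [0, 0, 0]},
    {"jaw": 0.05, "slide": [0, 3, 0], "rotation": [0, 0, 0]},
    {"jaw": 0.05, "slide": [0, 3, 0], "rotation": [0, 0, 0]},
    {"jaw": 0.05, "slide": [0, 3, 0], "rotation": [0, 0, 0]},
    {"jaw": 0.05, "slide": [0, 3, 0], "rotation": [0, 0, 0]},
    {"jaw": 0.05, "slide": [0, 3, 0], "rotation": [0, 0, 0]},
    {"jaw": 0.05, "slide": [0, 2, 0], "rotation": [0, 0, 0]},
    {"jaw": 0.05, "slide": [0, 1.5, 0], "rotation": [0, 0, 0]},
    {"jaw": 0.05, "slide": [0, 0.5, 0], "rotation": [0, 0, 0]},
    {"jaw": 0.05, "slide": [0, 0, 0], "rotation": [0, 0, 0]},
    {"jaw": 0.05, "slide": [0, 0, 0], "rotation": [0, 0, 0]},
    {"jaw": 0.05, "slide": [0, 0, 0], "rotation": [0, 0, 0]},
  ],
)

```text
clock: 41.37
tool_pos: [0.491, 0.2799, 0.2642]
orientation: [-179.8, 0.1, -179.6]
force: [-0.3, -5.8, 8.7]
grip_width: 0.0108
grip_force: 59.5
```

Run:
```python
from h import *
import pickle
a=grab('top');b=grab('side');pickle.dump((a,b),open('f4.pkl','wb'))
s=ctrl.state();print(s['tool_pos'],s['orientation'],s['force'],s['joints'])
A=cv2.resize(a['pixels'][205:240,190:250],(600,350),interpolation=cv2.INTER_CUBIC)
B=cv2.resize(b['pixels'][205:240,255:315],(600,350),interpolation=cv2.INTER_CUBIC)
cv2.imwrite('pics/k.png',cv2.resize(np.vstack([A,B]),(514,600)))
```

```text
[0.49104221 0.27991172 0.26420402] [-1.79816371e+02  1.20675191e-01 -1.79603504e+02] [ 0.46823036 -5.362349    7.76893991] [ 19.75989078  28.43552812 -64.26315113 103.09909087  28.1402317
  66.45360245  36.81243327]
```

View pics/k.png

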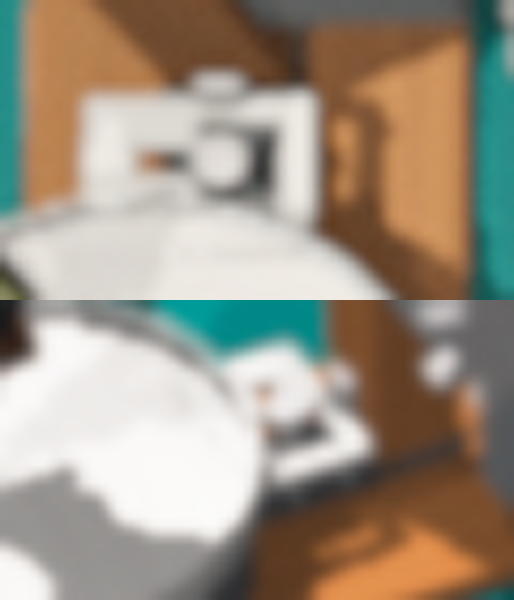

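Stud head at crop (225,158) and wide opening centre at about (235,163). After parallax, about 1.5 mm more in +y is needed.

>>> apply_moves(
  plan=[
    {"jaw": 0.05, "slide": [0, 1, 0], "rotation": [0, 0, 0]},
    {"jaw": 0.05, "slide": [0, 1, 0], "rotation": [0, 0, 0]},
    {"jaw": 0.05, "slide": [0, 0, 0], "rotation": [0, 0, 0]},
    {"jaw": 0.05, "slide": [0, 0, 0], "rotation": [0, 0, 0]},
    {"jaw": 0.05, "slide": [0, 0, -2], "rotation": [0, 0, 0]},
    {"jaw": 0.05, "slide": [0, 0, -2], "rotation": [0, 0, 0]},
    {"jaw": 0.05, "slide": [0, 0, -2], "rotation": [0, 0, 0]},
    {"jaw": 0.05, "slide": [0, 0, -2], "rotation": [0, 0, 0]},
    {"jaw": 0.05, "slide": [0, 0, 0], "rotation": [0, 0, 0]},
    {"jaw": 0.05, "slide": [0, 0, 0], "rotation": [0, 0, 0]},
  ],
)

```text
clock: 42.3
tool_pos: [0.4895, 0.2834, 0.271]
orientation: [-180.0, -0.0, -179.5]
force: [-0.4, 0.6, -4.7]
grip_width: 0.0109
grip_force: 58.4
```

>>> apply_moves(
  plan=[
    {"jaw": 0.05, "slide": [0, -1.5, -1], "rotation": [0, 0, 0]},
    {"jaw": 0.05, "slide": [0, 0, -4], "rotation": [0, 0, 0]},
    {"jaw": 0.05, "slide": [0, 0, -5], "rotation": [0, 0, 0]},
    {"jaw": 0.05, "slide": [0, 0, -6], "rotation": [0, 0, 0]},
    {"jaw": 0.05, "slide": [0, 0, -8], "rotation": [0, 0, 0]},
    {"jaw": 0.05, "slide": [0, 0, 0], "rotation": [0, 0, 0]},
    {"jaw": 0.05, "slide": [0, 0, 0], "rotation": [0, 0, 0]},
  ],
)

```text
clock: 42.88
tool_pos: [0.49, 0.282, 0.296]
orientation: [180.0, 0.1, -179.5]
force: [-0.4, -0.6, -3.4]
grip_width: 0.0108
grip_force: 58.5
```

Run:
```python
from h import *
s=ctrl.state();print(s['tool_pos'],s['orientation'],s['force'],s['joints'],s['wrist_torque'])
```

```text
[0.48998686 0.28200727 0.29603532] [ 1.79973243e+02  8.48876431e-02 -1.79482090e+02] [-0.41436685 -0.57852654 -3.40414087] [ 21.22203572  26.47929038 -66.15143602 101.38557917  25.89858743
  69.22914425  38.28990355] [-0.04009165 -0.0189373   0.00246438]
```

Lifted off cleanly. Raise it, then carry.

>>> apply_moves(
  plan=[
    {"jaw": 0.05, "slide": [2, 0, -8], "rotation": [0, 0, 0]},
    {"jaw": 0.05, "slide": [4, 0, -14], "rotation": [0, 0, 0]},
    {"jaw": 0.05, "slide": [4, 0, -20], "rotation": [0, 0, 0]},
    {"jaw": 0.05, "slide": [4, 0, -25], "rotation": [0, 0, 0]},
    {"jaw": 0.05, "slide": [4, 0, -25], "rotation": [0, 0, 0]},
    {"jaw": 0.05, "slide": [2, 0, -25], "rotation": [0, 0, 0]},
    {"jaw": 0.05, "slide": [0, 0, -25], "rotation": [0, 0, 0]},
    {"jaw": 0.05, "slide": [0, 0, -20], "rotation": [0, 0, 0]},
    {"jaw": 0.05, "slide": [0, 0, -12], "rotation": [0, 0, 0]},
    {"jaw": 0.05, "slide": [0, 0, 0], "rotation": [0, 0, 0]},
  ],
)

```text
clock: 43.72
tool_pos: [0.4695, 0.2827, 0.4724]
orientation: [179.9, 0.3, -179.4]
force: [0.8, 0.5, -4.6]
grip_width: 0.011
grip_force: 58.7
```

>>> apply_moves(
  plan=[
    {"jaw": 0.05, "slide": [-1, -10, 0], "rotation": [0, 0, 0]},
    {"jaw": 0.05, "slide": [-2, -20, 0], "rotation": [0, 0, 0]},
    {"jaw": 0.05, "slide": [-3, -26, 0], "rotation": [0, 0, 0]},
    {"jaw": 0.05, "slide": [-3, -26, 0], "rotation": [0, 0, 0]},
    {"jaw": 0.05, "slide": [-3, -26, 0], "rotation": [0, 0, 0]},
    {"jaw": 0.05, "slide": [-3, -26, 0], "rotation": [0, 0, 0]},
    {"jaw": 0.05, "slide": [-3, -26, 0], "rotation": [0, 0, 0]},
    {"jaw": 0.05, "slide": [-3, -26, 0], "rotation": [0, 0, 0]},
    {"jaw": 0.05, "slide": [-3, -26, 0], "rotation": [0, 0, 0]},
    {"jaw": 0.05, "slide": [-3, -26, 0], "rotation": [0, 0, 0]},
    {"jaw": 0.05, "slide": [-3, -26, 0], "rotation": [0, 0, 0]},
    {"jaw": 0.05, "slide": [-2, -20, 0], "rotation": [0, 0, 0]},
    {"jaw": 0.05, "slide": [-1, -10, 0], "rotation": [0, 0, 0]},
    {"jaw": 0.05, "slide": [0, 0, 0], "rotation": [0, 0, 0]},
  ],
)

```text
clock: 44.88
tool_pos: [0.5053, -0.015, 0.468]
orientation: [180.0, -0.1, -179.7]
force: [0.7, -0.2, -3.3]
grip_width: 0.0107
grip_force: 58.8
```

Run:
```python
from h import *
np.set_printoptions(precision=4,suppress=True)
s=ctrl.state();print(s['tool_pos'],s['orientation'],s['force'],s['joints'],s['wrist_torque'])
import pickle
a,b=pickle.load(open('f3.pkl','rb'))
A=cv2.resize(a['pixels'][205:310,385:495],(628,600),interpolation=cv2.INTER_CUBIC)
cv2.imwrite('pics/st.png',A)
g=cv2.cvtColor(a['pixels'],cv2.COLOR_BGR2HSV)
m=((g[...,1]<90)&(g[...,2]>90)).astype(np.uint8);n,l,st,c=cv2.connectedComponentsWithStats(m)
k=l[256,439];print('comp',st[k],c[k])
cn=max(cv2.findContours((l==k).astype(np.uint8),0,1)[0],key=cv2.contourArea);e=cv2.fitEllipse(cv2.convexHull(cn));print('ell',e,atz(a,*e[0],.048))
```

```text
[ 0.5053 -0.015   0.468 ] [ 179.9934   -0.1177 -179.7278] [ 0.6983 -0.2437 -3.333 ] [ 64.6469   3.0035 -67.1277  95.7404   2.7755  83.2167  87.4858] [-0.0285  0.0389 -0.0042]
comp [ 397  216   84   82 5331] [438.6807 256.5663]
ell ((438.6588439941406, 256.5545959472656), (81.04300689697266, 83.38491821289062), 90.36697387695312) [ 0.5218 -0.332   0.048 ]
```

>>> apply_moves(
  plan=[
    {"jaw": 0.05, "slide": [-1, -12, 0], "rotation": [0, 0, 0]},
    {"jaw": 0.05, "slide": [-1, -22, 0], "rotation": [0, 0, 0]},
    {"jaw": 0.05, "slide": [-1.5, -28, 0], "rotation": [0, 0, 0]},
    {"jaw": 0.05, "slide": [-1.5, -28, 0], "rotation": [0, 0, 0]},
    {"jaw": 0.05, "slide": [-1.5, -28, 0], "rotation": [0, 0, 0]},
    {"jaw": 0.05, "slide": [-1.5, -28, 0], "rotation": [0, 0, 0]},
    {"jaw": 0.05, "slide": [-1.5, -28, 0], "rotation": [0, 0, 0]},
    {"jaw": 0.05, "slide": [-1.5, -28, 0], "rotation": [0, 0, 0]},
    {"jaw": 0.05, "slide": [-1.5, -28, 0], "rotation": [0, 0, 0]},
    {"jaw": 0.05, "slide": [-1.5, -28, 0], "rotation": [0, 0, 0]},
    {"jaw": 0.05, "slide": [-1.5, -28, 0], "rotation": [0, 0, 0]},
    {"jaw": 0.05, "slide": [-1, -20, 0], "rotation": [0, 0, 0]},
    {"jaw": 0.05, "slide": [-0.5, -12, 0], "rotation": [0, 0, 0]},
    {"jaw": 0.05, "slide": [0, 0, 0], "rotation": [0, 0, 0]},
    {"jaw": 0.05, "slide": [0, 0, 0], "rotation": [0, 0, 0]},
  ],
)

```text
clock: 46.13
tool_pos: [0.5258, -0.3287, 0.4689]
orientation: [179.9, -0.0, -179.4]
force: [1.4, 0.9, -3.4]
grip_width: 0.011
grip_force: 58.8
```

Run:
```python
from h import *
np.set_printoptions(precision=4,suppress=True)
s=ctrl.state();print(s['tool_pos'],s['orientation'],s['force'],s['joints'],s['wrist_torque'])
import pickle
a,b=pickle.load(open('f3.pkl','rb'))
print(atz(b,364,370,.048),proj(b,[.5215,-.3335,.048]))
# side view: stack outline via low saturation
g=cv2.cvtColor(b['pixels'],cv2.COLOR_BGR2HSV)
m=((g[...,1]<90)&(g[...,2]>80)).astype(np.uint8);n,l,st,c=cv2.connectedComponentsWithStats(m);print(st[l[375,360]])
t=np.linspace(0,2*np.pi,200)
P=[proj(b,[.5215+.105*np.cos(x),-.3335+.105*np.sin(x),.048]) for x in t];print(np.min(P,0),np.max(P,0))
P=[proj(b,[.5215+.105*np.cos(x),-.3335+.105*np.sin(x),.030]) for x in t];print(np.min(P,0),np.max(P,0))
```

```text
[ 0.5258 -0.3287  0.4689] [ 179.8667   -0.0014 -179.3896] [ 1.3514  0.9214 -3.3903] [ 71.5832  21.5519 -55.4591  80.426   17.5099  87.1366 107.781 ] [ 0.0518  0.0164 -0.0392]
[ 0.5264 -0.3369  0.048 ] [361.4468 369.7279]
[ 319  333   92   85 6183]
[316.4781 334.2676] [406.9499 410.0082]
[316.5594 338.8524] [406.1655 414.4423]
```

>>> apply_moves(
  plan=[
    {"jaw": 0.05, "slide": [2, -6, 10], "rotation": [0, 0, 0]},
    {"jaw": 0.05, "slide": [0, 0, 20], "rotation": [0, 0, 0]},
    {"jaw": 0.05, "slide": [0, 0, 25], "rotation": [0, 0, 0]},
    {"jaw": 0.05, "slide": [0, 0, 25], "rotation": [0, 0, 0]},
    {"jaw": 0.05, "slide": [0, 0, 25], "rotation": [0, 0, 0]},
    {"jaw": 0.05, "slide": [0, 0, 25], "rotation": [0, 0, 0]},
    {"jaw": 0.05, "slide": [0, 0, 20], "rotation": [0, 0, 0]},
    {"jaw": 0.05, "slide": [0, 0, 15], "rotation": [0, 0, 0]},
    {"jaw": 0.05, "slide": [0, 0, 8], "rotation": [0, 0, 0]},
    {"jaw": 0.05, "slide": [0, 0, 0], "rotation": [0, 0, 0]},
    {"jaw": 0.05, "slide": [0, 0, 0], "rotation": [0, 0, 0]},
    {"jaw": 0.05, "slide": [0, 0, 0], "rotation": [0, 0, 0]},
  ],
)

```text
clock: 47.13
tool_pos: [0.5242, -0.3358, 0.2978]
orientation: [-179.9, 0.1, -179.4]
force: [-0.3, 0.3, -4.1]
grip_width: 0.0106
grip_force: 58.8
```

>>> apply_moves(
  plan=[
    {"jaw": 0.05, "slide": [0, 0, 5], "rotation": [0, 0, 0]},
    {"jaw": 0.05, "slide": [0, 0, 5], "rotation": [0, 0, 0]},
    {"jaw": 0.05, "slide": [0, 0, 4], "rotation": [0, 0, 0]},
    {"jaw": 0.05, "slide": [0, 0, 4], "rotation": [0, 0, 0]},
    {"jaw": 0.05, "slide": [0, 0, 3], "rotation": [0, 0, 0]},
    {"jaw": 0.05, "slide": [0, 0, 2], "rotation": [0, 0, 0]},
    {"jaw": 0.05, "slide": [0, 0, 1], "rotation": [0, 0, 0]},
    {"jaw": 0.05, "slide": [0, 0, 1], "rotation": [0, 0, 0]},
    {"jaw": 0.05, "slide": [0, 0, 0], "rotation": [0, 0, 0]},
    {"jaw": 0.05, "slide": [0, 0, 0], "rotation": [0, 0, 0]},
    {"jaw": 0.05, "slide": [0, 0, 0], "rotation": [0, 0, 0]},
  ],
)

```text
clock: 48.05
tool_pos: [0.5235, -0.336, 0.2714]
orientation: [-180.0, 0.0, -179.5]
force: [0.2, 0.5, -3.6]
grip_width: 0.0108
grip_force: 58.8
```

>>> apply_moves(
  plan=[
    {"jaw": 0.05, "slide": [0, 0, 1], "rotation": [0, 0, 0]},
    {"jaw": 0.05, "slide": [0, 0, 0.5], "rotation": [0, 0, 0]},
    {"jaw": 0.05, "slide": [0, 0, 0], "rotation": [0, 0, 0]},
    {"jaw": 0.05, "slide": [0, 0, 0], "rotation": [0, 0, 0]},
    {"jaw": 0.05, "slide": [0, 0, 0], "rotation": [0, 0, 0]},
  ],
)

```text
clock: 48.47
tool_pos: [0.5236, -0.336, 0.2703]
orientation: [-180.0, 0.0, -179.5]
force: [-1.8, 1.0, 2.4]
grip_width: 0.011
grip_force: 59.5
```

Contact came at the expected height. Release and rise.

>>> apply_moves(
  plan=[
    {"jaw": 0.2, "slide": [0, 0, 0], "rotation": [0, 0, 0]},
    {"jaw": 0.35, "slide": [0, 0, 0], "rotation": [0, 0, 0]},
    {"jaw": 0.5, "slide": [0, 0, 0], "rotation": [0, 0, 0]},
    {"jaw": 0.6, "slide": [0, 0, 0], "rotation": [0, 0, 0]},
    {"jaw": 0.6, "slide": [0, 0, 0], "rotation": [0, 0, 0]},
    {"jaw": 0.6, "slide": [0, 0, -10], "rotation": [0, 0, 0]},
    {"jaw": 0.6, "slide": [0, 0, -20], "rotation": [0, 0, 0]},
    {"jaw": 0.6, "slide": [0, 0, -30], "rotation": [0, 0, 0]},
    {"jaw": 0.6, "slide": [0, 0, -35], "rotation": [0, 0, 0]},
    {"jaw": 0.6, "slide": [0, 0, -35], "rotation": [0, 0, 0]},
    {"jaw": 0.6, "slide": [0, 0, -35], "rotation": [0, 0, 0]},
    {"jaw": 0.6, "slide": [0, 0, -25], "rotation": [0, 0, 0]},
    {"jaw": 0.6, "slide": [0, 0, 0], "rotation": [0, 0, 0]},
    {"jaw": 0.6, "slide": [0, 0, 0], "rotation": [0, 0, 0]},
  ],
)

```text
clock: 49.63
tool_pos: [0.5239, -0.3355, 0.4622]
orientation: [-179.9, 0.2, -179.5]
force: [-0.3, -0.2, -1.1]
grip_width: 0.051
grip_force: 0.0
```

Run:
```python
from h import *
import pickle
a=grab('top');b=grab('side');pickle.dump((a,b),open('f5.pkl','wb'))
cv2.imwrite('pics/end.png',np.vstack([a['pixels'][140:340,120:520],b['pixels'][140:440,150:550]]))
```

```text
(no output)
```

View pics/end.png

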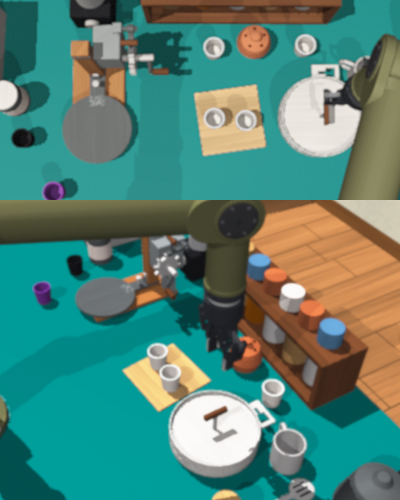

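Run:
```python
from h import *
import pickle
a,b=pickle.load(open('f5.pkl','rb'));a0,b0=pickle.load(open('f0.pkl','rb'))
print(proj(b,[.5235,-.336,.111]),'seen ~365,352')
for n,o,x,y,w,h in((a,a0,238,178,24,10),(b,b0,313,172,16,16)):
    t=o['pixels'][y:y+h,x:x+w];m=cv2.minMaxLoc(cv2.matchTemplate(n['pixels'][y-12:y+h+12,x-12:x+w+12],t,cv2.TM_CCOEFF_NORMED));print('pawl',m[3][0]-12,m[3][1]-12,m[1])
```

```text
[364.04743061 353.60476327] seen ~365,352
pawl 0 0 0.9809172749519348
pawl 1 2 0.6029691100120544
```

```bash
python3 -c "
from workcell import ctrl
print(ctrl.close_job())"
```

```text
the job is handed in; nothing more can be done
None
```

The job is handed in at about 50 s: the hoist is fully down with the pawl dropped back, both cups from the tray (only two were on it) stand upright on the board, and the empty tray sits on the nested stack. The final images agree with this; no verdict was shown.

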